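# Stack the setting rings on the drilled block to soak

### The arm

A 6-joint arm with a two-finger parallel gripper is mounted at the origin on a cart in front of the work surface, level with it; the furniture and walls round the work are solid. World frame = base frame: x ahead of the robot, y to its left, z up, the work surface at z = 0. Lengths are in m, angles in rad, forces in N, time in s.
With the tool pointing down it reaches from about 0.325 to 0.9 m from the base axis. Payload 3.5 kg.
Tool frame: the origin (TCP) lies midway between the tips of the shut fingers; the grasp point (between the pads) lies 19 mm behind it; z points along the fingers, y is the direction in which the jaws open and shut (so a half turn about z gives the same grasp; the last joint's range is limited). The gripper opens to 85 mm and grips with 20 to 120 N. Pads are 22 mm wide; open, the fingers measure 114 mm over their backs; the gripper's body (76 mm by 85 mm) begins 54 mm behind the grasp point. The pads swing forward as they close: fully open they stand 13 mm farther back than shut.
Start: joints at [1.225, 0.276, -0.026, 1.268, 0, 1.467], TCP at [0.15, 0.607, 0.231] pointing down, gripper open.
Joint ranges: [-3.12, 3.12], [-0.85, 1.88], [-1.08, 1.24], [-1.95, 2.15], [-1.57, 1.53], [-3.14, 3.14]. Speed limits (rad/s): [2.57, 2.57, 3.14, 3.14, 3.14, 3.14].

### API

Orientations are given as a unit quaternion [w, x, y, z].
In Python, from station import arm, viewer, job gives the robot as it stands. The module is installed in compiled form; this text tells all that it offers.
- The arm moves only by the tool step_arm, never from a script. Its argument "targets" is one flat list of numbers, 6 for each row, row after row: the shift along the tool's x, y, z in mm, then the turn, a rotation vector about the tool's x, y, z in degrees. A call has 1 to 10 rows; each row is the pose to reach, as a shift and turn from the pose measured when the call began, along the tool's axes at that moment; what a row does not reach only later rows make up. A row lasts 1/12 s, in which the tool goes at most 41.7 mm and 7.16 degrees, less where a joint would pass 70% of its speed; a pose out of reach is approached as far as the arm can. A call with a gripper value outside its range is refused whole. "jaw" is the closure, from 0 (fully open) to 1 (shut), set as the call begins (left out, the last holds). The fingers move at their own pace and stop on an object; the grip force is fixed at half the most. Time passes only in rows, so rows that repeat a pose let the fingers close. It gives the time, the measured TCP pose, the force and the opening at its end, in the units of the state.
- arm.sense(): the state, without advancing time (a new reading comes with each control period).
- viewer.get_image(name): name is "side" or "top" or "wrist"; returns (picture, depth): 480x640x3 uint8, red, green, blue; 480x640 float32, m along the optical axis (not along the pixel's ray), 0 where there is no reading.
- viewer.camera_info(name): a dict with "camera_matrix" (3x3 intrinsics, pixels), "rvec" (rotation vector, rad) and "tvec" (3), from world to camera coordinates, as OpenCV has them; the wrist camera has in their place "T_tool_cam" (4x4, takes a point from camera to tool coordinates, whose origin is the TCP and whose axes are the flange's). Camera axes: x right, y down, z forward; pixel columns grow to the right and rows downward; lengths in m; the calibration is good to about 2 mm. A picture is of the moment at which its call begins: read the wrist's pose just before it. camera_info takes no time and is no camera call.
- job.hand_in(): hands the job in, once; it reports no verdict.
The state is a dict: "clock": time; "joint_positions": joint angles; "qd": joint speeds; "joint_torque": joint torques, N m; "eef_pos": TCP position; "ee_rot": TCP orientation; "contact_force": force on the tool from outside, world axes, zero at the start; "wrist_torque": the same for the moment, N m; "width": opening from 0.0 (shut) to 1.0 (fully open).
Only numpy, scipy, OpenCV 4.12 (cv2) and the standard library are available. Lean on these libraries where they do the work, as an engineer would, in place of code of your own. Each camera call takes 0.05 s, during which the arm holds its last target.

### The job

The three steel setting rings have to come to the temperature of the drilled steel block before they are calibrated. First take the V-block off the drilled block and stand it flat and upright in the blue tray, leaving the three samples in the tray standing where they are. Then stack the rings on the middle of the drilled block, one at a time and centred on one another, the largest at the bottom, the middle one next and the smallest on top, and last stand the brass weight upright on the middle of the smallest ring.

Things in the scene. Friction and masses are not known exactly. Their poses are not given: they have to be found in the camera images.
- v_block_center (a point): V-block of ground steel, 45 (its x) x 44 (its y) x 36 mm high, about 0.35 kg, with a V groove along its own x in its top. It stands loose on the drilled block, roughly in its middle, at the start. This point is its centre, 18 mm above its underside; z up
- block: flat ground-steel block drilled with rows of holes, 51 (its x) x 76 (its y) x 25 mm high, loose, 0.72 kg. Origin at the centre of its underside; its top is flat, 25 mm up
- tray: shallow open blue tray, fixed, 140 (its x) x 200 (its y) x 22 mm high outside, walls 2 mm, floor 2 mm above the table. Origin at the centre of its underside. Three samples stand in a row near its +y end, at y about +75 mm; the rest of it is empty
- ring_large_center (a point): plain ground-steel setting ring lying flat, largest of three: 48 mm outside diameter, 18 mm high, round bore with upright axis and a shallow groove round the rim. This point is its centre, half-way up; z is the ring's axis
- ring_medium_center (a point): plain ground-steel setting ring lying flat, middle one of three: 38 mm outside diameter, 14 mm high, round bore with upright axis and a shallow groove round the rim. This point is its centre, half-way up; z is the ring's axis
- ring_small_center (a point): plain ground-steel setting ring lying flat, smallest of three: 32 mm outside diameter, 12 mm high, round bore with upright axis and a shallow groove round the rim. This point is its centre, half-way up; z is the ring's axis
- weight_center (a point): brass weight standing upright: body 30 mm in diameter and 28 mm high, then a neck and a knob 14 mm in diameter, 40 mm high in all, 0.1 kg. This point is on its axis, 20 mm above its underside; z up
- cone: brass taper plug, 26 mm across its foot, 27 mm high; one of three loose samples that stand in one row at one end of the tray, about 75 mm from the tray's centre towards its own +y end. Leave it standing there. Origin at the centre of its underside, z up
- bush: plain brass bush, 24 mm in diameter, 18 mm high; one of three loose samples that stand in one row at one end of the tray, about 75 mm from the tray's centre towards its own +y end. Leave it standing there. Origin at the centre of its underside, z up
- shaft: stepped steel shaft standing on end, 20 mm across its foot, 47 mm high; one of three loose samples that stand in one row at one end of the tray, about 75 mm from the tray's centre towards its own +y end. Leave it standing there. Origin at the centre of its underside, z up
Not all that is in view belongs to the job. Leave any green or pink look-alike of the part that bears v_block_center alone.

How it is judged:
By the outcome, as a careful person would: the job done as asked, in the order asked, and still so for the second after the job is handed in, with the robot touching nothing.
It also fails if it takes over 136 s, if anything falls off the work surface, if the arm or the gripper's body presses on something with over 40 N, if the wrist force passes 120 N, or if a joint passes its speed limit or range.

## Working session

There is one attempt and no reset: what is moved stays moved. The work goes in short steps, Python scripts to look and compute and a tool call to move; the robot and the scene stay as the last step left them, time stands still between calls to the robot, and variables do not carry over. Pictures are saved under pics/ and viewed, and the job is handed in when it is done.

Besides the shell and the picture viewer there is one more tool, called after "Emit:" as name(argument=value, ...) on one line, values as JSON. step_arm: Moves the arm, as the interface text tells. Its arguments: {"type":"object","properties":{"targets":{"type":"array","items":{"type":"number"}},"jaw":{"type":"number"}},"required":["targets"]}

```bash
mkdir -p pics
python3 - <<'E'
from station import arm, viewer, job
import cv2,numpy as np
print(arm.sense())
for n in ["side","top","wrist"]:
    p,d=viewer.get_image(n); cv2.imwrite(f"pics/{n}0.png",p[:,:,::-1]); np.save(f"pics/{n}0.npy",d); 
    print(n,viewer.camera_info(n))
E
```

```text
{'clock': 0.0, 'joint_positions': array([ 1.22460299e+00,  2.77149254e-01, -2.78983018e-02,  1.26801614e+00,
       -4.67577962e-06,  1.46740568e+00]), 'qd': array([ 0.00120296,  0.00126451,  0.00048859, -0.00108166, -0.00034613,
        0.00020459]), 'joint_torque': array([-1.52115870e-03, -4.45510483e+01,  2.95201921e+01,  1.64461462e-02,
       -1.91542081e-04, -5.12323709e-06]), 'eef_pos': array([0.15000011, 0.60591698, 0.23014142]), 'ee_rot': array([-2.50422999e-04,  1.21103278e-01,  9.92639265e-01, -1.10568146e-03]), 'contact_force': array([-0.62404154,  0.18245411, -0.58356683]), 'wrist_torque': array([ 0.01866946, -0.02707288, -0.00525046]), 'width': 1.0004494208809969}
side {'camera_matrix': array([[433.1849712 ,   0.        , 324.79194514],
       [  0.        , 433.1849712 , 238.13867419],
       [  0.        ,   0.        ,   1.        ]]), 'rvec': array([ 2.154552  , -1.24514574,  0.43805385]), 'tvec': array([-0.29693435,  0.40213508,  0.73316385])}
top {'camera_matrix': array([[440.1096465 ,   0.        , 317.45931539],
       [  0.        , 440.1096465 , 236.28913039],
       [  0.        ,   0.        ,   1.        ]]), 'rvec': array([ 2.18393459, -2.16264289,  0.06430729]), 'tvec': array([-0.03900873,  0.54998003,  1.01579301])}
wrist {'camera_matrix': array([[348.08562469,   0.        , 319.70330723],
       [  0.        , 348.08562469, 240.81403986],
       [  0.        ,   0.        ,   1.        ]]), 'T_tool_cam': array([[-4.99291856e-04, -9.65595645e-01, -2.60047690e-01,
         6.61731266e-02],
       [ 9.99999806e-01, -3.85408233e-04, -4.88922814e-04,
         3.16334439e-04],
       [ 3.71877220e-04, -2.60047884e-01,  9.65595650e-01,
        -1.43123411e-01],
       [ 0.00000000e+00,  0.00000000e+00,  0.00000000e+00,
         1.00000000e+00]])}
```

View pics/top0.png

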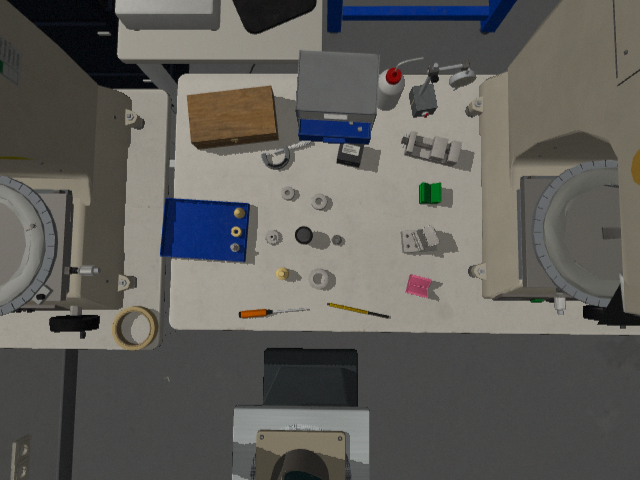

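View pics/side0.png

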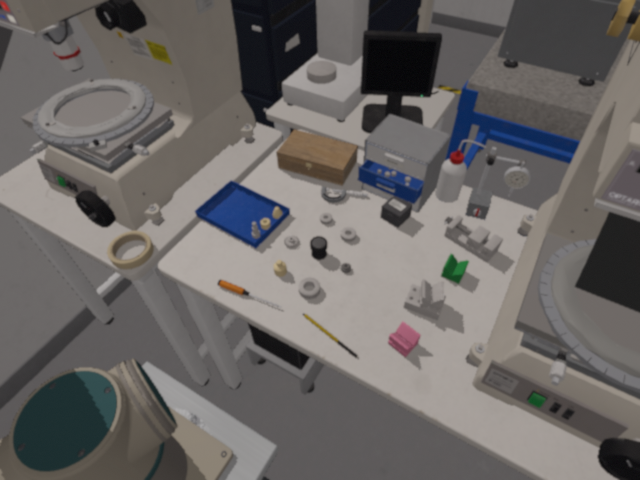

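View pics/wrist0.png

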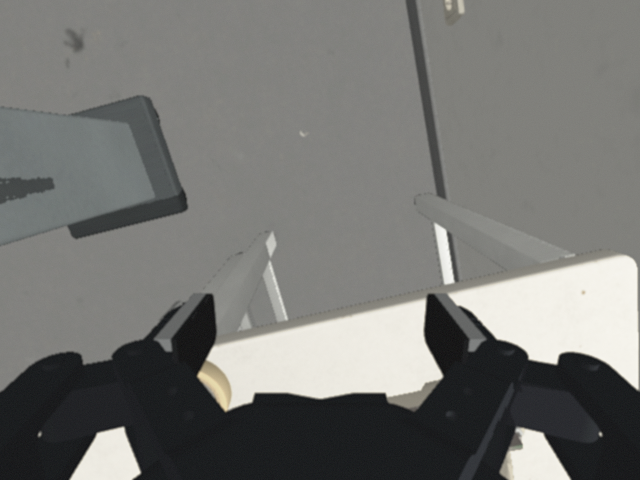

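```bash
cat > h.py <<'E'
import numpy as np,cv2
from scipy.spatial.transform import Rotation as R
from station import arm,viewer,job
def pose(s=None):
    s=s or arm.sense(); q=s["ee_rot"]; T=np.eye(4); T[:3,:3]=R.from_quat([q[1],q[2],q[3],q[0]]).as_matrix(); T[:3,3]=s["eef_pos"]; return T
def cam(name,T=None):
    c=viewer.camera_info(name);K=c["camera_matrix"]
    if name=="wrist": W=(pose() if T is None else T)@c["T_tool_cam"]
    else:
        M=np.eye(4);M[:3,:3]=cv2.Rodrigues(c["rvec"])[0];M[:3,3]=c["tvec"];W=np.linalg.inv(M)
    return K,W
def ray(KW,u,v,z):
    K,W=KW; d=W[:3,:3]@np.linalg.solve(K,[u,v,1.]); o=W[:3,3]
    return o+d*(z-o[2])/d[2]
def proj(KW,p):
    K,W=KW; q=np.linalg.inv(W)@np.r_[p,1]; q=K@q[:3]; return q[:2]/q[2]
def snap(name,f):
    T=pose(); p,d=viewer.get_image(name); cv2.imwrite(f"pics/{f}.png",p[:,:,::-1]); np.save(f"pics/{f}.npy",d); np.save(f"pics/{f}_T.npy",T); return p,d,T
def tool(p,T=None):
    "world delta->tool mm"
    T=pose() if T is None else T
    return (T[:3,:3].T@(np.asarray(p)-T[:3,3])*1000).round(1)
E
python3 - <<'E'
from h import *
K=cam("top"); print(K[1])
for u,v in [(207,230),(239,213),(236,231),(235,247),(289,193),(319,201),(273,237),(304,235),(338,240),(282,273),(319,279),(419,240),(430,193),(419,287),(346,153)]:
    print(u,v,ray(K,u,v,0).round(3))
print(proj(K,[.15,.607,.231]),proj(K,[0,0,0]),proj(cam("side"),[.15,.607,.231]))
im=cv2.imread("pics/top0.png"); cv2.imwrite("pics/topc.png",cv2.resize(im[140:330,160:340],None,fx=4,fy=3.15*0+3.15,interpolation=2)[:600])
cv2.imwrite("pics/topd.png",cv2.resize(im[120:320,320:480],None,fx=3,fy=3,interpolation=2))
im=cv2.imread("pics/side0.png"); cv2.imwrite("pics/sidec.png",cv2.resize(im[170:320,190:390],None,fx=4,fy=4,interpolation=2))
E
```

```text
[[ 0.01047916 -0.99697153  0.07705811  0.47044812]
 [-0.99978872 -0.00908356  0.01843923 -0.05273515]
 [-0.01768342 -0.07723506 -0.99685608  1.05438736]
 [ 0.          0.          0.          1.        ]]
207 230 [0.565 0.234 0.   ]
239 213 [0.607 0.157 0.   ]
236 231 [0.563 0.164 0.   ]
235 247 [0.524 0.165 0.   ]
289 193 [0.657 0.037 0.   ]
319 201 [ 0.638 -0.036  0.   ]
273 237 [0.549 0.074 0.   ]
304 235 [ 0.555 -0.001  0.   ]
338 240 [ 0.543 -0.083  0.   ]
282 273 [0.463 0.051 0.   ]
319 279 [ 0.45  -0.038  0.   ]
419 240 [ 0.545 -0.276  0.   ]
430 193 [ 0.659 -0.303  0.   ]
419 287 [ 0.433 -0.275  0.   ]
346 153 [ 0.756 -0.101  0.   ]
[-35.59600154 441.61174578] [300.55811789 474.57735904] [-59.49099195 199.72369373]
```

View pics/topc.png

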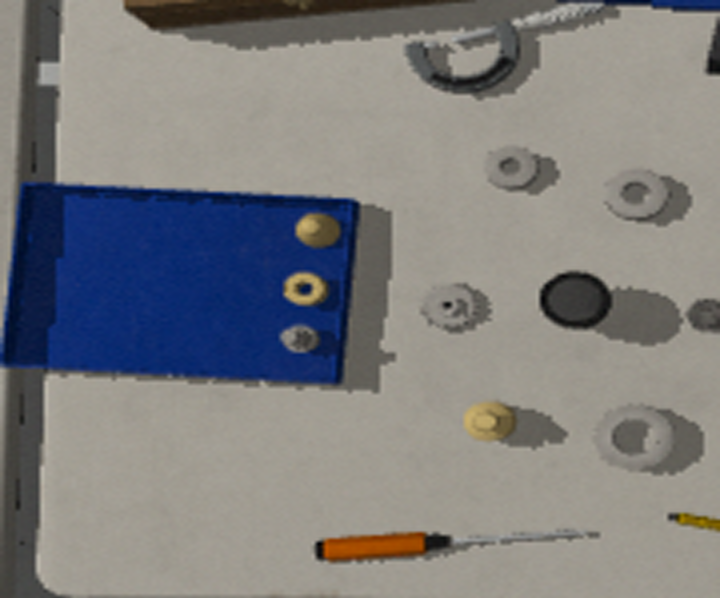

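View pics/topd.png

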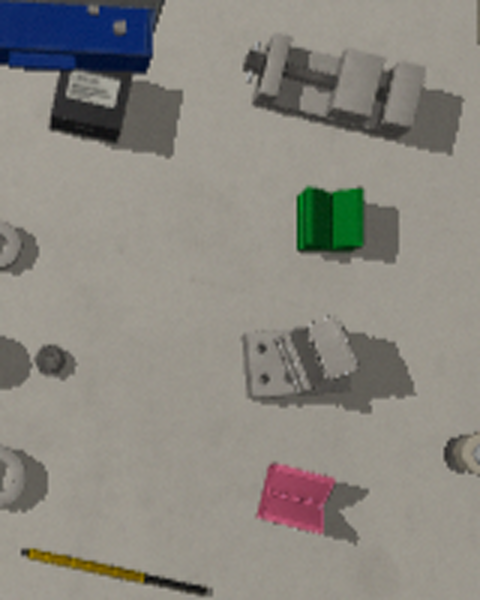

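View pics/sidec.png

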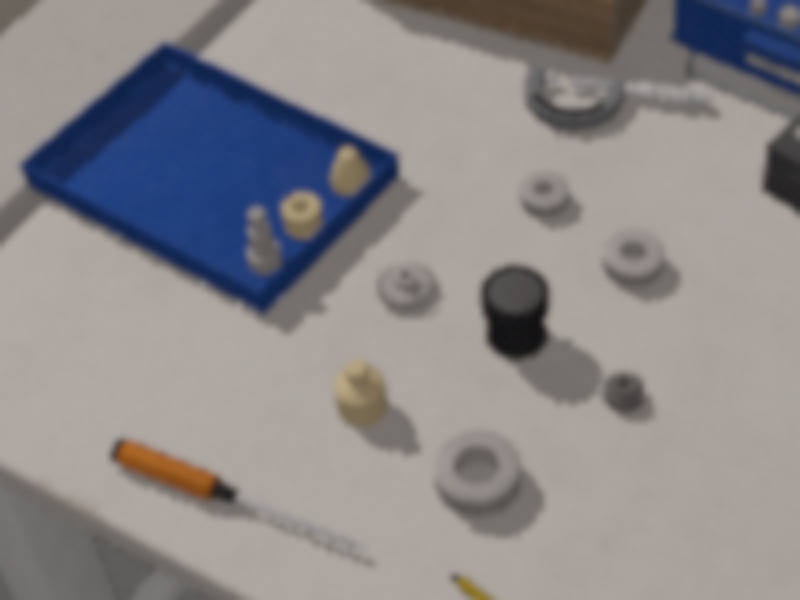

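Emit:
step_arm(targets=[-413,-296,-70,0,0,-13.9,-413,-296,-70,0,0,-13.9,-413,-296,-70,0,0,-13.9,-413,-296,-70,0,0,-13.9,-413,-296,-70,0,0,-13.9,-413,-296,-70,0,0,-13.9,-413,-296,-70,0,0,-13.9,-413,-296,-70,0,0,-13.9,-413,-296,-70,0,0,-13.9,-413,-296,-70,0,0,-13.9])

```text
clock: 0.98
eef_pos: [0.4184, 0.2908, 0.2879]
ee_rot: [-0.0, 0.0, 1.0, -0.001]
contact_force: [0.2, -0.5, 0.1]
width: 1.003
```

Emit:
step_arm(targets=[-98,-71,-15,0,0,0,-98,-71,-15,0,0,0,-98,-71,-15,0,0,0,-98,-71,-15,0,0,0])

```text
clock: 1.32
eef_pos: [0.5221, 0.2158, 0.3033]
ee_rot: [0.002, 0.003, 1.0, -0.001]
contact_force: [-0.0, 0.6, -0.2]
width: 0.999
```

Run:
```python
from h import *
p,d,T=snap("wrist","w1"); print(T.round(4), arm.sense()["joint_positions"])
```

```text
[[-1.      0.0066  0.004   0.5221]
 [ 0.0066  1.     -0.003   0.2158]
 [-0.004  -0.003  -1.      0.3033]
 [ 0.      0.      0.      1.    ]] [ 0.28288347  0.13741398 -0.04877244  1.38495337 -0.00172072  0.28804457]
```

View pics/w1.png

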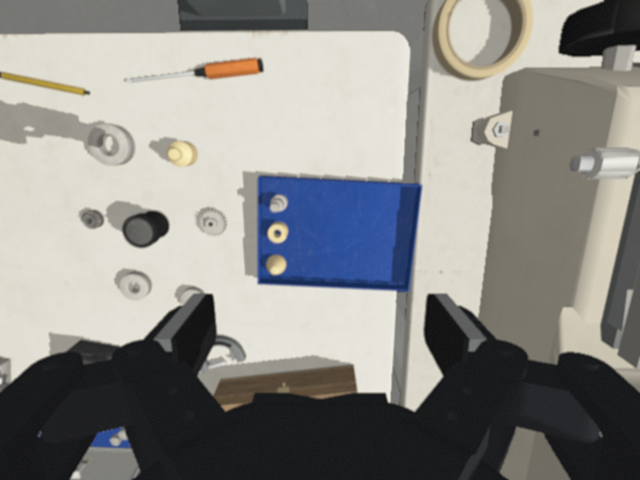

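Run:
```python
from h import *
im=cv2.imread("pics/w1.png");T=np.load("pics/w1_T.npy");K=cam("wrist",T)
m=cv2.inRange(cv2.cvtColor(im,cv2.COLOR_BGR2HSV),(110,120,40),(130,255,255)); m[320:]=0
cs,_=cv2.findContours(m,0,2);c=max(cs,key=cv2.contourArea);print(cv2.minAreaRect(c));ap=cv2.approxPolyDP(c,6,True)[:,0];print(ap.tolist())
P=np.array([ray(K,*a,.022) for a in ap]);print(P.round(4), P.mean(0))
for u,v,z in [(278,203,.04),(277,233,.018),(276,264,.02)]: print(ray(K,u,v,z).round(4))
im=cv2.imread("pics/top0.png");K=cam("top")
m=cv2.inRange(cv2.cvtColor(im,cv2.COLOR_BGR2HSV),(110,120,40),(130,255,255)); m[:180]=0;m[280:]=0
cs,_=cv2.findContours(m,0,2);c=max(cs,key=cv2.contourArea);ap=cv2.approxPolyDP(c,4,True)[:,0];print(ap.tolist())
print(np.array([ray(K,*a,.022) for a in ap]).round(4))
```

```text
((336.3487548828125, 233.10189819335938), (162.4149169921875, 106.94791412353516), 3.1548428535461426)
[[259, 177], [259, 282], [408, 289], [419, 185]]
[[0.4914 0.1424 0.022 ]
 [0.6267 0.1352 0.022 ]
 [0.6377 0.3303 0.022 ]
 [0.5022 0.3355 0.022 ]] [0.56451973 0.23584774 0.022     ]
[0.5202 0.1663 0.04  ]
[0.5619 0.1608 0.018 ]
[0.6027 0.1582 0.02  ]
[[165, 198], [160, 255], [244, 261], [247, 203]]
[[0.6385 0.3308 0.022 ]
 [0.5026 0.3376 0.022 ]
 [0.4904 0.1384 0.022 ]
 [0.628  0.1345 0.022 ]]
```

Emit:
step_arm(targets=[-5,-495,50,0,0,0,-5,-495,50,0,0,0,-5,-495,50,0,0,0,-5,-495,50,0,0,0,-5,-495,50,0,0,0,-5,-495,50,0,0,0,-5,-495,50,0,0,0,-5,-495,50,0,0,0,-5,-495,50,0,0,0,-5,-495,50,0,0,0])

```text
clock: 2.2
eef_pos: [0.5198, -0.1952, 0.2614]
ee_rot: [-0.0, 0.002, 1.0, -0.0]
contact_force: [0.3, -0.5, 0.5]
width: 0.997
```

Emit:
step_arm(targets=[0,-85,10,0,0,0,0,-85,10,0,0,0,0,-85,10,0,0,0,0,-85,10,0,0,0,0,-85,10,0,0,0,0,-85,10,0,0,0])

```text
clock: 2.7
eef_pos: [0.5194, -0.2782, 0.2514]
ee_rot: [-0.0, 0.001, 1.0, 0.0]
contact_force: [-0.1, -0.1, 0.2]
width: 0.996
```

Run:
```python
from h import *
p,d,T=snap("wrist","w2"); print(T.round(4), arm.sense()["qd"])
```

```text
[[-1.000e+00  1.900e-03 -9.000e-04  5.194e-01]
 [ 1.900e-03  1.000e+00  2.000e-04 -2.782e-01]
 [ 9.000e-04  2.000e-04 -1.000e+00  2.514e-01]
 [ 0.000e+00  0.000e+00  0.000e+00  1.000e+00]] [ 0.00422984 -0.00322077  0.00372972 -0.00151395 -0.0016174  -0.00452137]
```

View pics/w2.png

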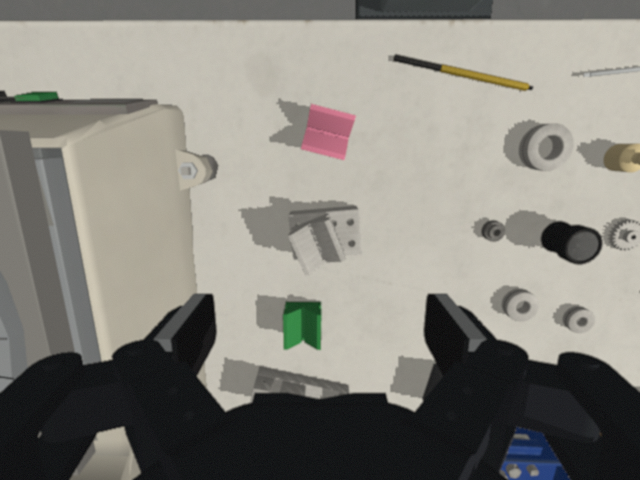

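Run:
```python
from h import *
im=cv2.imread("pics/w2.png"); cv2.imwrite("pics/w2c.png",cv2.resize(im[190:290,260:380],None,fx=6,fy=6,interpolation=cv2.INTER_CUBIC))
d=np.load("pics/w2.npy");T=np.load("pics/w2_T.npy");K,W=cam("wrist",T)
v,u=np.mgrid[190:290,260:380];z=d[190:290,260:380]
P=np.stack([(u-K[0,2])/K[0,0]*z,(v-K[1,2])/K[1,1]*z,z],-1)@W[:3,:3].T+W[:3,3]
np.save("pics/w2P.npy",P)
h=P[...,2]; 
im=np.clip(h/.08*255,0,255).astype(np.uint8);cv2.imwrite("pics/w2h.png",cv2.resize(cv2.applyColorMap(im,2),None,fx=6,fy=6,interpolation=0))
```

```text
(no output)
```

View pics/w2c.png

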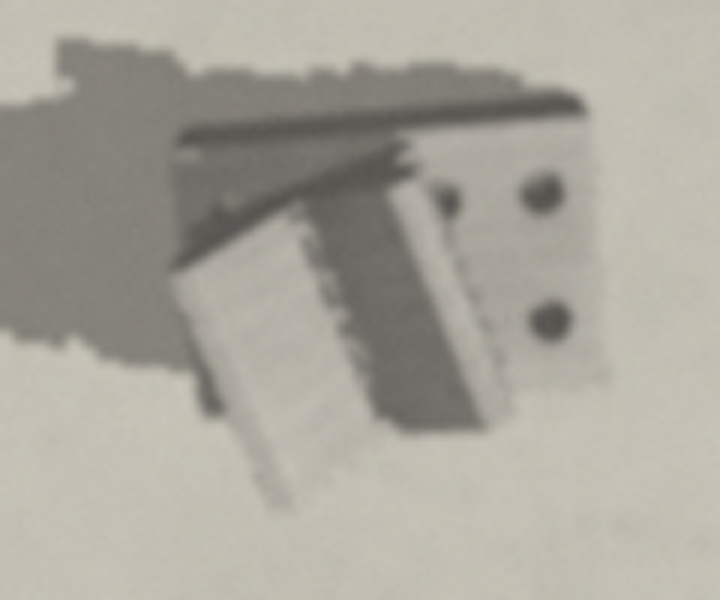

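View pics/w2h.png

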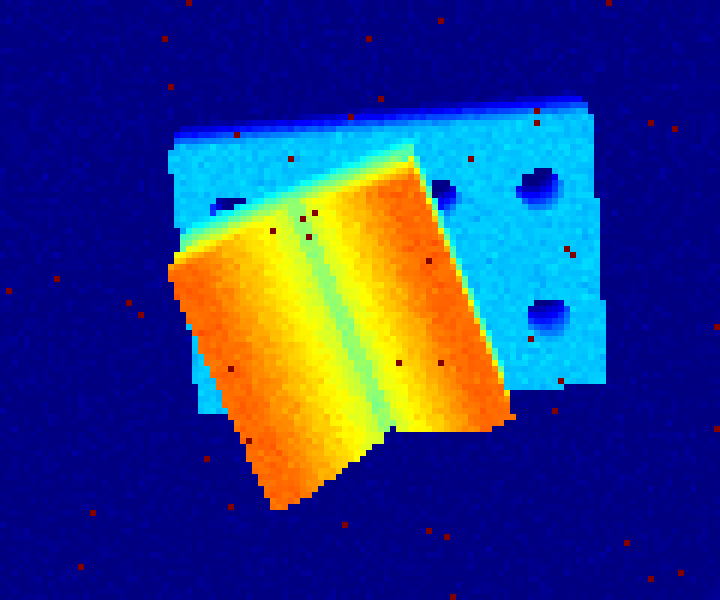

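```bash
cat >> h.py <<'E'
def cloud(f,name="wrist"):
    d=np.load(f"pics/{f}.npy");T=np.load(f"pics/{f}_T.npy");K,W=cam(name,T)
    v,u=np.mgrid[:480,:640]
    P=np.stack([(u-K[0,2])/K[0,0]*d,(v-K[1,2])/K[1,1]*d,d],-1)@W[:3,:3].T+W[:3,3]
    P[d==0]=np.nan
    return P
def hmask(P,lo,hi,box):
    x0,x1,y0,y1=box
    m=(P[...,2]>lo)&(P[...,2]<hi)&(P[...,0]>x0)&(P[...,0]<x1)&(P[...,1]>y0)&(P[...,1]<y1)
    m=cv2.medianBlur(m.astype(np.uint8)*255,3)
    n,l,s,c=cv2.connectedComponentsWithStats(m); 
    return l==1+np.argmax(s[1:,4])
def rect(xy): 
    return cv2.minAreaRect(xy.astype(np.float32)*1000)
E
python3 - <<'E'
from h import *
P=cloud("w2"); box=(.45,.63,-.36,-.2)
m=hmask(P,.054,.066,box);print("v top",rect(P[m][:,:2]),np.median(P[m][:,2]),cv2.boxPoints(rect(P[m][:,:2])))
m=hmask(P,.035,.066,box);print("v all",rect(P[m][:,:2]))
m=hmask(P,.02,.066,box);print("all",rect(P[m][:,:2]))
m=hmask(P,.022,.029,box);print("block top",rect(P[m][:,:2]),np.median(P[m][:,2]),cv2.boxPoints(rect(P[m][:,:2])))
print(np.nanmedian(P[40:90,400:480,2]))
def circ(name,box,lo,hi):
    m=hmask(P,lo,hi,box);xy=P[m][:,:2]
    print(name,(np.array(cv2.minEnclosingCircle(xy.astype(np.float32)*1000)[0])).round(1),rect(xy), np.percentile(P[m][:,2],95))
circ("L",(.42,.48,-.08,0),.015,.03)
circ("M",(.61,.67,-.07,0),.011,.03)
circ("S",(.62,.70,0,.07),.009,.03)
P=cloud("w1")
circ("L",(.42,.48,-.08,0),.015,.03)
circ("M",(.60,.67,-.07,0),.011,.03)
circ("S",(.62,.70,0,.07),.009,.03)
circ("W",(.43,.50,.02,.09),.02,.05)
circ("lou",(.5,.60,-.04,.04),.03,.1)
circ("gear",(.5,.60,.05,.10),.01,.1)
E
```

```text
v top ((555.21533203125, -295.41400146484375), (45.371177673339844, 12.620705604553223), 24.405420303344727) nan [[ 531.94946 -299.041  ]
 [ 537.1642  -310.53397]
 [ 578.4812  -291.78702]
 [ 573.2665  -280.29404]]
v all ((555.4393310546875, -278.4942932128906), (58.543636322021484, 43.33993911743164), 22.40424156188965)
all ((551.0126953125, -271.7349853515625), (66.09517669677734, 73.86495208740234), 7.101584434509277)
block top ((544.9009399414062, -272.44110107421875), (51.0142936706543, 76.1091079711914), 4.793130397796631) nan [[ 516.3032  -236.65096]
 [ 522.6627  -312.49393]
 [ 573.49866 -308.23126]
 [ 567.13916 -232.38828]]
0.0006397856973249239
L [452.9 -37.8] ((452.73846435546875, -37.39198684692383), (32.98421096801758, 46.99631881713867), 46.463436126708984) nan
M [636.9 -36.8] ((637.3402099609375, -37.044769287109375), (37.86431884765625, 37.30964660644531), 75.92890167236328) nan
S [657.8  38.7] ((657.844482421875, 38.537933349609375), (32.7194709777832, 30.175107955932617), 60.79725646972656) nan
L [453.  -36.8] ((453.0823059082031, -36.5800666809082), (47.1396484375, 47.38877868652344), 58.12051773071289) 0.01979286631275637
M [636.7 -36.2] ((640.2261352539062, -35.4539909362793), (31.009477615356445, 33.82762145996094), 42.635986328125) nan
S [652.6  36.7] ((649.1441040039062, 34.063575744628906), (12.339585304260254, 30.332326889038086), 36.46282958984375) 0.013422185268837875
W [464.1  49.1] ((462.39361572265625, 49.758544921875), (29.266090393066406, 20.4031982421875), 53.36884307861328) nan
lou [553.1  -1.6] ((552.5326538085938, -0.891815185546875), (40.639732360839844, 28.31911849975586), 43.05234909057617) nan
gear [550.9  75.3] ((550.7239990234375, 75.46075439453125), (12.222114562988281, 13.67400074005127), 43.19050598144531) 0.016176474890764906
```

Run:
```python
from h import *
P=cloud("w2"); box=(.45,.63,-.36,-.2)
m=(P[...,2]>.056)&(P[...,2]<.066)&(abs(P[...,0]-.545)<.06)&(abs(P[...,1]+.28)<.06)
m=cv2.medianBlur(m.astype(np.uint8)*255,3)
n,l,s,c=cv2.connectedComponentsWithStats(m)
for i in range(1,n):
    if s[i,4]>80: 
        q=P[l==i]; q=q[~np.isnan(q).any(1)];print(s[i,4],rect(q[:,:2]),np.percentile(q[:,2],[50,90]))
q=P[m>0];q=q[~np.isnan(q).any(1)];print(rect(q[:,:2]))
T=pose();print(tool([.5485,-.281,.12],T),T[:3,3])
```

```text
475 ((543.244873046875, -265.82159423828125), (45.03670120239258, 10.915114402770996), 21.943798065185547) [0.06097732 0.06236287]
492 ((555.6483764648438, -296.54443359375), (44.97894287109375, 10.891154289245605), 22.16089630126953) [0.06080041 0.06228025]
((549.4368896484375, -281.1826477050781), (45.03730010986328, 44.04193878173828), 21.953508377075195)
[-29.1  -2.8 131.6] [ 0.51953171 -0.27815045  0.25164003]
```

Emit:
step_arm(targets=[-30,-3,60,0,0,-22,-30,-3,100,0,0,-22,-30,-3,130,0,0,-22,-30,-3,130,0,0,-22,-30,-3,130,0,0,-22,-30,-3,130,0,0,-22])

```text
clock: 3.25
eef_pos: [0.5497, -0.2803, 0.1225]
ee_rot: [-0.0, -0.189, 0.982, 0.0]
contact_force: [0.6, -1.2, 1.1]
width: 1.004
```

Run:
```python
from h import *
T=pose();print(tool([.5494,-.2812,.030],T)); a=np.deg2rad(22);print(np.rad2deg(R.from_matrix(T[:3,:3].T@(R.from_euler('z',22,degrees=True).as_matrix()@np.diag([-1,1,-1]))).as_rotvec()))
p,d,T=snap("wrist","w3")
```

```text
[ 0.5 -0.7 92.5]
[ 0.01257664 -0.04215734 -0.15671279]
```

View pics/w3.png

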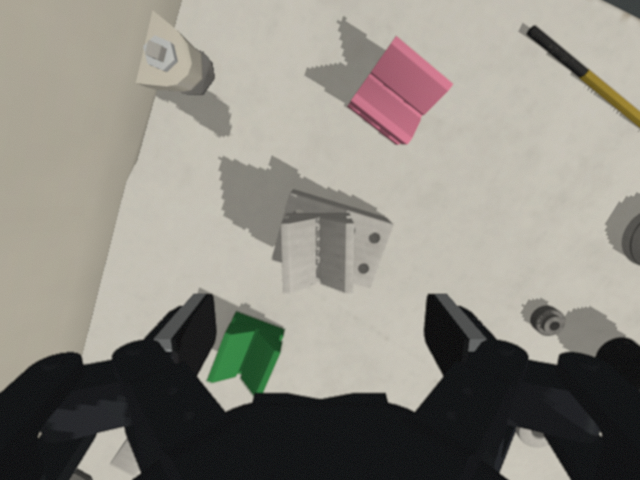

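Emit:
step_arm(targets=[0,-1,40,0,0,0,0,-1,75,0,0,0,0,-1,92,0,0,0,0,-1,92,0,0,0,0,-1,92,0,0,0], jaw=0.1)

```text
clock: 3.72
eef_pos: [0.5525, -0.2833, 0.0342]
ee_rot: [0.002, -0.189, 0.982, -0.002]
contact_force: [0.5, -0.9, 0.3]
width: 0.898
```

Emit:
step_arm(targets=[0,0,0,0,0,0,0,0,0,0,0,0,0,0,0,0,0,0,0,0,0,0,0,0,0,0,0,0,0,0,0,0,0,0,0,0,0,0,0,0,0,0], jaw=1)

```text
clock: 4.3
eef_pos: [0.5546, -0.2839, 0.0376]
ee_rot: [0.004, -0.189, 0.982, -0.003]
contact_force: [-1.2, 2.7, 8.3]
width: 0.497
```

Run:
```python
from h import *
s=arm.sense();print(s["contact_force"],s["wrist_torque"],s["qd"].round(3),s["width"])
p,d,T=snap("wrist","w4");print(T.round(4)); s=arm.sense();print(s["contact_force"],pose()[:3,3],s["width"])
```

```text
[-1.16428756  2.70732237  8.28911269] [ 0.62009456  0.27644945 -0.00512707] [-0.001  0.002  0.001  0.001  0.001 -0.   ] 0.49709073672176723
[[-0.9285 -0.3713  0.0088  0.5546]
 [-0.3713  0.9285 -0.0047 -0.2839]
 [-0.0064 -0.0076 -1.      0.0376]
 [ 0.      0.      0.      1.    ]]
[-1.15732793  2.82296335  8.16987378] [ 0.55457832 -0.28383364  0.03754562] 0.5004211842026624
```

View pics/w4.png

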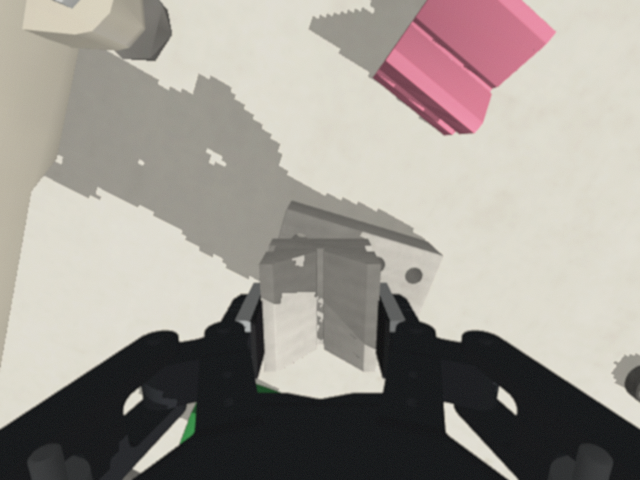

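Emit:
step_arm(targets=[0,0,-20,0,0,0,0,0,-50,0,0,0,0,0,-90,0,0,0,0,0,-130,0,0,0,0,0,-165,0,0,0,0,0,-165,0,0,0])

```text
clock: 4.85
eef_pos: [0.5578, -0.2862, 0.2128]
ee_rot: [0.01, -0.189, 0.982, -0.009]
contact_force: [1.4, -1.8, -1.4]
width: 0.499
```

Run:
```python
from h import *
p,d,T=snap("wrist","w5");print(T.round(4)); s=arm.sense();print(s["contact_force"],pose()[:3,3],s["width"])
Rt=R.from_euler('z',-3.2,degrees=True).as_matrix()@np.diag([-1.,1,-1])
print(tool([.5656,.2555,.20],T),np.rad2deg(R.from_matrix(T[:3,:3].T@Rt).as_rotvec()))
```

```text
[[-0.9284 -0.3709  0.0228  0.5578]
 [-0.3713  0.9284 -0.0142 -0.2862]
 [-0.0159 -0.0217 -0.9996  0.2128]
 [ 0.      0.      0.      1.    ]]
[ 0.14495233 -0.22887444 -3.89549108] [ 0.55646883 -0.28530907  0.20894745] 0.5027264654363718
[-208.1  500.3    5.3] [-1.02455429  1.16811262 24.98569875]
```

View pics/w5.png

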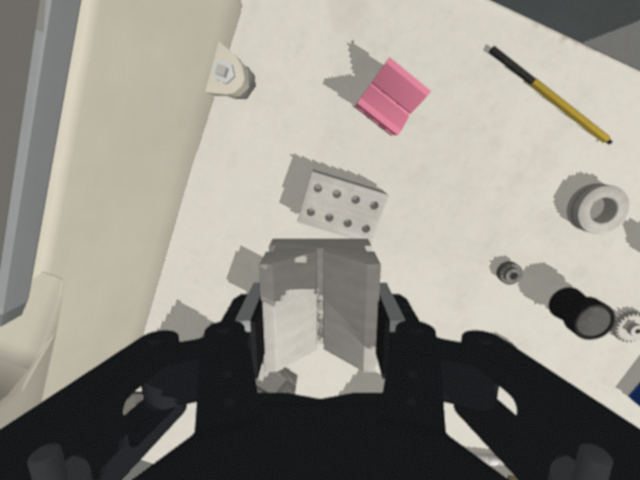

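Run:
```python
from h import *
P=cloud("w5"); m=hmask(P,.018,.032,(.45,.64,-.36,-.2)); print(rect(P[m][:,:2]),np.median(P[m][:,2]))
```

```text
((543.9929809570312, -272.29388427734375), (50.6466064453125, 75.06988525390625), 6.587404727935791) nan
```

Emit:
step_arm(targets=[-208,500,5,-1,1.2,25,-208,500,5,-1,1.2,25,-208,500,5,-1,1.2,25,-208,500,5,-1,1.2,25,-208,500,5,-1,1.2,25,-208,500,5,-1,1.2,25,-208,500,5,-1,1.2,25,-208,500,5,-1,1.2,25,-208,500,5,-1,1.2,25,-208,500,5,-1,1.2,25])

```text
clock: 5.73
eef_pos: [0.5597, 0.1323, 0.1968]
ee_rot: [-0.004, 0.028, 1.0, 0.001]
contact_force: [0.8, -0.6, -3.8]
width: 0.499
```

Run:
```python
from h import *
T=pose();print(T.round(4))
Rt=R.from_euler('z',-3.2,degrees=True).as_matrix()@np.diag([-1.,1,-1])
print(tool([.5656,.2555,.10],T),np.rad2deg(R.from_matrix(T[:3,:3].T@Rt).as_rotvec()))
```

```text
[[-9.984e-01  5.630e-02 -7.800e-03  5.597e-01]
 [ 5.630e-02  9.984e-01  1.400e-03  1.323e-01]
 [ 7.800e-03  9.000e-04 -1.000e+00  1.968e-01]
 [ 0.000e+00  0.000e+00  0.000e+00  1.000e+00]]
[  0.3 123.2  96.9] [ 0.05398126 -0.44819762 -0.02834418]
```

Emit:
step_arm(targets=[0,40,0,0,-0.4,0,0,80,0,0,-0.4,0,0,123,0,0,-0.4,0,0,123,50,0,-0.4,0,0,123,97,0,-0.4,0,0,123,97,0,-0.4,0,0,123,97,0,-0.4,0,0,123,97,0,-0.4,0])

```text
clock: 6.4
eef_pos: [0.5636, 0.2545, 0.0973]
ee_rot: [-0.003, 0.028, 1.0, -0.001]
contact_force: [0.8, -0.1, -3.1]
width: 0.504
```

Run:
```python
from h import *
p,d,T=snap("wrist","w6");T=pose();print(T.round(4))
Rt=R.from_euler('z',-3.2,degrees=True).as_matrix()@np.diag([-1.,1,-1])
print(tool([.5656,.2555,.0186],T),np.rad2deg(R.from_matrix(T[:3,:3].T@Rt).as_rotvec()),arm.sense()["contact_force"])
```

```text
[[-9.984e-01  5.660e-02 -1.500e-03  5.657e-01]
 [ 5.660e-02  9.984e-01  6.000e-04  2.550e-01]
 [ 1.600e-03  5.000e-04 -1.000e+00  9.960e-02]
 [ 0.000e+00  0.000e+00  0.000e+00  1.000e+00]]
[-0.   0.5 81. ] [ 0.03050514 -0.09013405 -0.04285682] [ 1.13683887  0.71260917 -3.47594424]
```

View pics/w6.png

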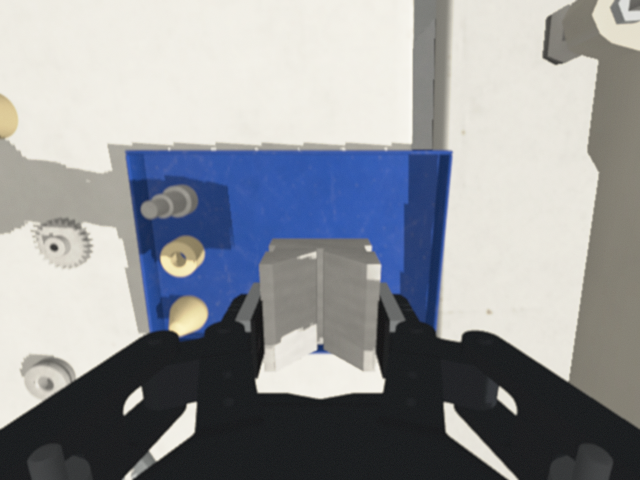

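Emit:
step_arm(targets=[0,0,35,0,0,0,0,0,65,0,0,0,0,0,78,0,0,0,0,0,78,0,0,0,0,0,78,0,0,0,0,0,78,0,0,0])

```text
clock: 6.95
eef_pos: [0.5679, 0.2557, 0.0241]
ee_rot: [0.001, 0.028, 1.0, 0.001]
contact_force: [0.0, 0.3, -2.8]
width: 0.499
```

Emit:
step_arm(targets=[0,0,2,0,0,0,0,0,4,0,0,0,0,0,4,0,0,0,0,0,4,0,0,0])

```text
clock: 7.28
eef_pos: [0.5683, 0.2558, 0.0208]
ee_rot: [0.002, 0.028, 1.0, 0.001]
contact_force: [-0.1, -1.3, -4.0]
width: 0.503
```

Emit:
step_arm(targets=[0,0,2,0,0,0,0,0,3,0,0,0,0,0,4,0,0,0,0,0,5,0,0,0,0,0,5,0,0,0])

```text
clock: 7.7
eef_pos: [0.568, 0.2557, 0.0153]
ee_rot: [0.001, 0.028, 1.0, 0.001]
contact_force: [-0.5, -0.5, -3.5]
width: 0.497
```

Emit:
step_arm(targets=[0,0,2,0,-0.2,0,0,0,3,0,-0.2,0,0,0,4,0,-0.2,0,0,0,4,0,-0.2,0])

```text
clock: 8.03
eef_pos: [0.5685, 0.2559, 0.0147]
ee_rot: [0.004, 0.028, 1.0, 0.001]
contact_force: [-5.7, -1.8, 15.2]
width: 0.5
```

Emit:
step_arm(targets=[0,0,-1,0,0,0,0,0,-1,0,0,0,0,0,-1,0,0,0,0,0,-1,0,0,0,0,0,-1,0,0,0], jaw=0.2)

```text
clock: 8.45
eef_pos: [0.5685, 0.2558, 0.0154]
ee_rot: [0.004, 0.028, 1.0, 0.001]
contact_force: [-0.7, 0.3, -0.4]
width: 0.799
```

Emit:
step_arm(targets=[0,0,-20,0,0,0,0,0,-60,0,0,0,0,0,-100,0,0,0,0,0,-140,0,0,0,0,0,-180,0,0,0,0,0,-180,0,0,0,0,0,-180,0,0,0])

```text
clock: 9.03
eef_pos: [0.5697, 0.2564, 0.1991]
ee_rot: [0.007, 0.028, 1.0, 0.002]
contact_force: [-0.0, 0.2, -0.7]
width: 0.798
```

Run:
```python
from h import *
p,d,T=snap("wrist","w7");T=pose();print(T.round(4),arm.sense()["width"])
P=cloud("w7"); m=(P[...,2]>.03)&(P[...,2]<.045)&(abs(P[...,0]-.5656)<.05)&(abs(P[...,1]-.2555)<.05);m=cv2.medianBlur(m.astype(np.uint8)*255,3)>0
q=P[m];q=q[~np.isnan(q).any(1)];print(rect(q[:,:2]),np.percentile(q[:,2],[50,90]))
```

```text
[[-0.9983  0.0568  0.0097  0.5678]
 [ 0.0568  0.9984  0.0024  0.2558]
 [-0.0095  0.0029 -1.      0.1963]
 [ 0.      0.      0.      1.    ]] 0.8015018091306231
((564.743896484375, 256.1880798339844), (43.99266052246094, 45.13519287109375), 86.68090057373047) [0.03688138 0.03933849]
```

View pics/w7.png

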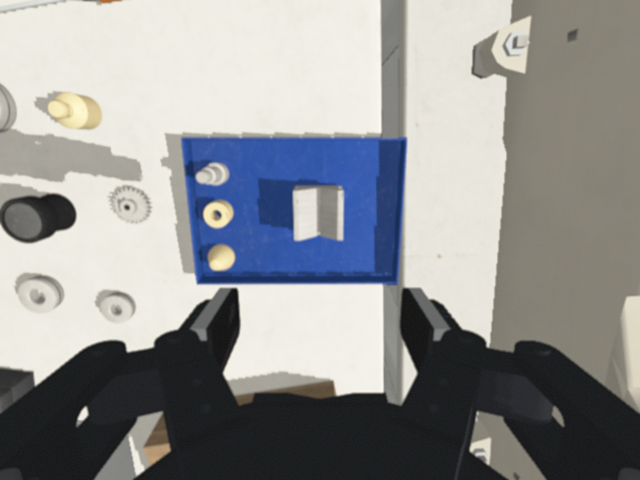

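Run:
```python
from h import *
for f in ["w2","w7","w4","w6"]:
    d=np.load(f"pics/{f}.npy");K,W=cam("wrist",np.eye(4))
    v,u=np.mgrid[:480,:640]
    P=np.stack([(u-K[0,2])/K[0,0]*d,(v-K[1,2])/K[1,1]*d,d],-1)@W[:3,:3].T+W[:3,3]
    m=(d>0)&(abs(P[...,0])<.02)&(abs(P[...,1])<.075)&(abs(P[...,1])>.02)&(P[...,2]<.02)&(P[...,2]>-.06)
    for sgn in (1,-1):
        q=P[m&(P[...,1]*sgn>0)]
        if len(q): print(f,sgn,len(q),np.percentile(q,[0,2,50,98,99.5],axis=0).round(4).tolist())
```

```text
w2 1 4152 [[-0.0112, 0.0419, -0.06], [-0.009, 0.0426, -0.0596], [0.0077, 0.0436, -0.0394], [0.0137, 0.0636, -0.016], [0.0141, 0.0678, -0.0143]]
w2 -1 4143 [[-0.0112, -0.0709, -0.06], [-0.0089, -0.0629, -0.0596], [0.0078, -0.0431, -0.0394], [0.0136, -0.0421, -0.0161], [0.0141, -0.0419, -0.0143]]
w7 1 5261 [[-0.0124, 0.0313, -0.06], [-0.0091, 0.0341, -0.0599], [0.0087, 0.0389, -0.045], [0.0139, 0.0617, -0.0116], [0.0142, 0.065, -0.009]]
w7 -1 5185 [[-0.0116, -0.0658, -0.06], [-0.009, -0.0609, -0.0599], [0.0087, -0.0383, -0.045], [0.0139, -0.0336, -0.0116], [0.0143, -0.0326, -0.0088]]
w4 1 10355 [[-0.0195, 0.02, -0.06], [-0.0103, 0.0208, -0.0596], [0.0075, 0.0392, -0.048], [0.0186, 0.0541, 0.0128], [0.0196, 0.0555, 0.0177]]
w4 -1 7665 [[-0.0195, -0.0556, -0.06], [-0.0103, -0.0527, -0.0598], [0.0074, -0.0372, -0.0545], [0.0141, -0.0206, -0.0155], [0.017, -0.0201, -0.0103]]
w6 1 7787 [[-0.0198, 0.02, -0.06], [-0.0105, 0.0206, -0.0597], [0.0074, 0.0375, -0.0544], [0.0141, 0.0533, -0.0156], [0.0174, 0.0547, -0.0102]]
w6 -1 7676 [[-0.0195, -0.0554, -0.06], [-0.0103, -0.0527, -0.0597], [0.0074, -0.0373, -0.0546], [0.0141, -0.0206, -0.0157], [0.0165, -0.0201, -0.0101]]
```

```bash
cat >> h.py <<'E'
def go(x,y,z,yaw):
    T=pose();Rt=R.from_euler('z',yaw,degrees=True).as_matrix()@np.diag([-1.,1,-1])
    print("pos",T[:3,3].round(4),"shift",tool([x,y,z],T),"turn",np.rad2deg(R.from_matrix(T[:3,:3].T@Rt).as_rotvec()).round(2))
E
python3 -c "
from h import *
go(.435,-.037,.17,0)"
```

```text
pos [0.5678 0.2558 0.1963] shift [ 116.2 -299.9   24.3] turn [ 0.15  0.55 -3.26]
```

Emit:
step_arm(targets=[116,-300,24,0.1,0.5,-3.3,116,-300,24,0.1,0.5,-3.3,116,-300,24,0.1,0.5,-3.3,116,-300,24,0.1,0.5,-3.3,116,-300,24,0.1,0.5,-3.3,116,-300,24,0.1,0.5,-3.3,116,-300,24,0.1,0.5,-3.3,116,-300,24,0.1,0.5,-3.3,116,-300,24,0.1,0.5,-3.3,116,-300,24,0.1,0.5,-3.3])

```text
clock: 9.92
eef_pos: [0.4328, -0.0378, 0.168]
ee_rot: [-0.002, 0.001, 1.0, 0.001]
contact_force: [-0.5, 0.1, 0.0]
width: 0.801
```

Emit:
step_arm(targets=[0,0,0,0,0,0,0,0,0,0,0,0])

```text
clock: 10.08
eef_pos: [0.4321, -0.0369, 0.1668]
ee_rot: [-0.003, 0.001, 1.0, 0.002]
contact_force: [0.9, 0.3, -0.1]
width: 0.795
```

```bash
cat >> h.py <<'E'
def circ(P,name,box,lo,hi):
    m=hmask(P,lo,hi,box)&~np.isnan(P[...,0]);xy=P[m][:,:2].astype(np.float32)*1000
    h=cv2.convexHull(xy)
    c,ax,an=cv2.fitEllipse(h)
    e=cv2.minEnclosingCircle(xy)
    print(name,"ell",np.round(c,1),np.round(ax,1),"enc",np.round(e[0],1),round(e[1],1),"z",np.median(P[m][:,2]).round(4)); return np.array(c)/1000
E
python3 - <<'E'
from h import *
p,d,T=snap("wrist","w8");print(T.round(4)[:3,2:],arm.sense()["qd"].round(3))
P=cloud("w8"); 
circ(P,"L",(.41,.50,-.08,.01),.015,.03)
circ(P,"W",(.43,.50,.02,.09),.02,.05)
circ(P,"M",(.60,.67,-.07,0),.011,.03)
go(.453,-.037,.10,0)
E
```

```text
[[-0.0062  0.4321]
 [ 0.0033 -0.0369]
 [-1.      0.1668]] [ 0.009 -0.006  0.011 -0.001 -0.001 -0.001]
L ell [453.  -37.1] [47.5 47.8] enc [453.  -37.1] 24.0 z 0.0183
W ell [464.   48.3] [29.1 29.6] enc [464.   48.3] 14.9 z 0.0253Traceback (most recent call last):
  File "<stdin>", line 6, in <module>
  File "h.py", line 41, in circ
    m=hmask(P,lo,hi,box)&~np.isnan(P[...,0]);xy=P[m][:,:2].astype(np.float32)*1000
      ~~~~~^^^^^^^^^^^^^
  File "h.py", line 34, in hmask
    return l==1+np.argmax(s[1:,4])
                ~~~~~~~~~^^^^^^^^^
    return _wrapfunc(a, 'argmax', axis=axis, out=out, **kwds)
    return bound(*args, **kwds)
ValueError: attempt to get argmax of an empty sequence
```

View pics/w8.png

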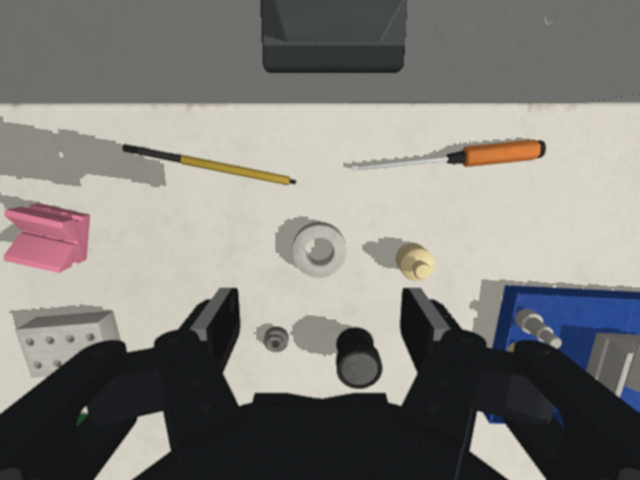

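```bash
python3 -c "
from h import *
go(.453,-.037,.05,0)"
```

```text
pos [ 0.4325 -0.0368  0.1671] shift [-21.1  -0.6 117. ] turn [ 0.18 -0.31 -0.07]
```

Emit:
step_arm(targets=[-21,0,40,0.2,-0.3,0,-21,0,80,0.2,-0.3,0,-21,0,117,0.2,-0.3,0,-21,0,117,0.2,-0.3,0,-21,0,117,0.2,-0.3,0,-21,0,117,0.2,-0.3,0,-21,0,117,0.2,-0.3,0])

```text
clock: 10.72
eef_pos: [0.4555, -0.0367, 0.0525]
ee_rot: [0.002, 0.0, 1.0, -0.001]
contact_force: [-0.1, -0.2, 0.2]
width: 0.801
```

```bash
python3 -c "
from h import *
go(.453,-.037,.003,0)"
```

```text
pos [ 0.4555 -0.0367  0.0525] shift [ 2.7 -0.3 49.5] turn [-0.08  0.26 -0.03]
```

Emit:
step_arm(targets=[4,0,25,0,0.5,0,4,0,45,0,0.5,0,4,0,51,0,0.5,0,4,0,51,0,0.5,0,4,0,51,0,0.5,0])

```text
clock: 11.13
eef_pos: [0.453, -0.0369, 0.0029]
ee_rot: [-0.001, 0.0, 1.0, -0.001]
contact_force: [-0.5, 0.2, 0.7]
width: 0.795
```

```bash
python3 -c "
from h import *
go(.453,-.037,.003,0);print(arm.sense()['contact_force'])"
```

```text
pos [ 0.453  -0.0369  0.0029] shift [-0.  -0.1 -0.1] turn [-0.11 -0.11 -0.02]
[-0.49590302  0.24186203  0.68917919]
```

Emit:
step_arm(targets=[2,0,2,0,0.2,0,2,0,2,0,0.2,0,2,0,2,0,0.2,0,2,0,2,0,0.2,0,2,0,2,0,0.2,0,2,0,2,0,0.2,0], jaw=1)

```text
clock: 11.63
eef_pos: [0.4524, -0.0373, 0.0028]
ee_rot: [-0.001, 0.0, 1.0, -0.001]
contact_force: [-2.3, 1.0, 7.4]
width: 0.529
```

```bash
python3 -c "
from h import *
p,d,T=snap('wrist','w9')
go(.453,-.037,.15,0);print(arm.sense())"
```

```text
pos [ 0.4523 -0.0373  0.0028] shift [-2.000e-01 -1.000e-01 -1.472e+02] turn [-0.14 -0.17 -0.02]
{'clock': 11.6833, 'joint_positions': array([-0.22281268,  0.23064364, -0.64520588,  0.69728871, -0.00302668,
       -0.22249871]), 'qd': array([-6.47390993e-04, -6.38724424e-04, -1.24164837e-03, -2.69111485e-06,
       -7.64259502e-04, -6.21164325e-04]), 'joint_torque': array([-9.40032396e-02, -2.96088749e+01,  1.91134661e+01, -7.32626561e-01,
       -2.03977613e-02,  1.91680662e-02]), 'eef_pos': array([ 0.45233164, -0.03725571,  0.0027718 ]), 'ee_rot': array([-1.47622346e-03,  1.55212538e-04,  9.99998157e-01, -1.21740882e-03]), 'contact_force': array([-2.25926294,  0.68626774,  8.37843411]), 'wrist_torque': array([0.13124089, 0.41760306, 0.0124059 ]), 'width': 0.5287684770605989}
```

View pics/w9.png

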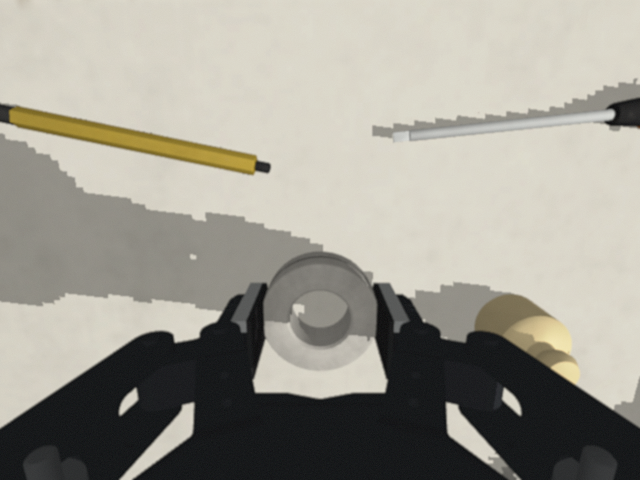

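Emit:
step_arm(targets=[0,0,-15,0,0,0,0,0,-40,0,0,0,0,0,-80,0,0,0,0,0,-120,0,0,0,0,0,-150,0,0,0,0,0,-150,0,0,0])

```text
clock: 12.18
eef_pos: [0.4582, -0.0381, 0.1604]
ee_rot: [0.006, 0.0, 1.0, -0.003]
contact_force: [0.7, -0.2, -0.9]
width: 0.533
```

```bash
python3 -c "
from h import *
go(.540,-.272,.20,0);print(arm.sense()['contact_force'])"
```

```text
pos [ 0.4582 -0.0381  0.1604] shift [ -82.3 -234.1  -37.4] turn [-0.32  0.63 -0.01]
[ 0.66969429 -0.20102701 -0.9073556 ]
```

Emit:
step_arm(targets=[-82,-234,-37,-0.3,0.6,0,-82,-234,-37,-0.3,0.6,0,-82,-234,-37,-0.3,0.6,0,-82,-234,-37,-0.3,0.6,0,-82,-234,-37,-0.3,0.6,0,-82,-234,-37,-0.3,0.6,0,-82,-234,-37,-0.3,0.6,0,-82,-234,-37,-0.3,0.6,0,-82,-234,-37,-0.3,0.6,0,-82,-234,-37,-0.3,0.6,0])

```text
clock: 13.02
eef_pos: [0.5385, -0.2702, 0.1986]
ee_rot: [-0.001, -0.0, 1.0, 0.001]
contact_force: [-0.4, 1.0, -1.2]
width: 0.528
```

Run:
```python
from h import *
p,d,T=snap("wrist","w10");print(T[:3,2:].round(4),arm.sense()["qd"].round(3),arm.sense()["contact_force"])
P=cloud("w10"); m=hmask(P,.018,.032,(.45,.64,-.36,-.2)); r=rect(P[m][:,:2]);print(r,np.nanmedian(P[m][:,2]))
c=np.array(r[0])/1000
go(c[0]-.0006,c[1],.10,0)
```

```text
[[-0.0017  0.5385]
 [ 0.0016 -0.2702]
 [-1.      0.1986]] [ 0.006 -0.004 -0.    -0.005 -0.002 -0.001] [ 0.02631409  0.11262138 -0.9058579 ]
((545.1110229492188, -272.68304443359375), (51.233482360839844, 75.31302642822266), 4.692899703979492) 0.0257376105098239
pos [ 0.5386 -0.27    0.1987] shift [-6.  -2.8 98.7] turn [ 0.07 -0.08  0.06]
```

View pics/w10.png

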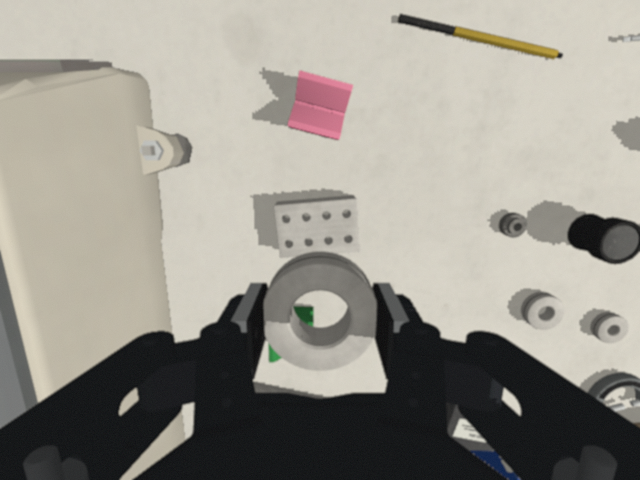

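Emit:
step_arm(targets=[-6,-3,35,0,0,0,-6,-3,70,0,0,0,-6,-3,100,0,0,0,-6,-3,130,0,0,0,-6,-3,145,0,0,0,-6,-3,150,0,0,0,-6,-3,150,0,0,0,-6,-3,150,0,0,0,-6,-3,150,0,0,0])

```text
clock: 13.82
eef_pos: [0.5458, -0.2732, 0.0507]
ee_rot: [0.001, -0.001, 1.0, -0.0]
contact_force: [-0.1, 0.5, -0.8]
width: 0.528
```

```bash
python3 -c "
from h import *
go(.5444,-.2725,.0290,0);print(arm.sense()['contact_force'])"
```

```text
pos [ 0.5458 -0.2732  0.0507] shift [ 1.4  0.7 21.7] turn [-0.03  0.09  0.09]
[-0.07499359  0.47896355 -0.77648512]
```

Emit:
step_arm(targets=[3,0.5,12,0,0.3,0,3,0.5,20,0,0.3,0,3,0.5,22,0,0.3,0,3,0.5,22,0,0.3,0,3,0.5,22,0,0.3,0])

```text
clock: 14.23
eef_pos: [0.5426, -0.2726, 0.0284]
ee_rot: [-0.002, -0.001, 1.0, -0.0]
contact_force: [0.5, 0.7, -1.0]
width: 0.528
```

```bash
python3 -c "
from h import *
go(.5444,-.2725,.0270,0);print(arm.sense()['contact_force'])"
```

```text
pos [ 0.5426 -0.2726  0.0284] shift [-1.8  0.1  1.4] turn [-0.02 -0.23  0.09]
[ 0.47903517  0.68722432 -1.00146946]
```

Emit:
step_arm(targets=[-1,0,1.5,0,0,0,-1,0,2.5,0,0,0,-1,0,3,0,0,0,-1,0,3,0,0,0,-1,0,3,0,0,0])

```text
clock: 14.65
eef_pos: [0.5428, -0.2727, 0.0282]
ee_rot: [-0.003, -0.001, 1.0, -0.0]
contact_force: [-7.8, 2.4, 16.6]
width: 0.533
```

```bash
python3 -c "
from h import *
go(.5444,-.2725,.0270,0);print(arm.sense()['contact_force'])"
```

```text
pos [ 0.5428 -0.2727  0.0282] shift [-1.6  0.2  1.2] turn [-0.05 -0.33  0.08]
[-7.76700644  2.43034672 16.57213092]
```

Emit:
step_arm(targets=[-1,0,-4,0,0.3,0,-2,0,-4,0,-0.3,0,-2,0,-4,0,-0.3,0,-2,0,-4,0,-0.3,0,-2,0,-4,0,-0.3,0,-2,0,-4,0,-0.3,0])

```text
clock: 15.15
eef_pos: [0.5444, -0.2725, 0.0315]
ee_rot: [-0.001, -0.001, 1.0, -0.0]
contact_force: [-0.0, 0.3, -1.9]
width: 0.53
```

```bash
python3 -c "
from h import *
go(.5444,-.2725,.0270,0);print(arm.sense()['contact_force'])"
```

```text
pos [ 0.5444 -0.2725  0.0315] shift [-0.  -0.   4.5] turn [-0.01 -0.09  0.08]
[-0.00530176  0.32141034 -1.94630805]
```

Emit:
step_arm(targets=[0,0,2,0,0,0,0,0,4,0,0,0,0,0,4,0,0,0,0,0,4,0,0,0,0,0,4,0,0,0])

```text
clock: 15.57
eef_pos: [0.5445, -0.2725, 0.0283]
ee_rot: [-0.001, -0.001, 1.0, -0.0]
contact_force: [-2.7, 1.6, 5.6]
width: 0.531
```

```bash
python3 -c "
from h import *
go(.5444,-.2725,.0270,0);print(arm.sense()['contact_force'])"
```

```text
pos [ 0.5445 -0.2725  0.0283] shift [0.1 0.  1.3] turn [-0.02 -0.08  0.08]
[-2.70249033  1.63473457  5.56373223]
```

Emit:
step_arm(targets=[0,0,0,0,0,0,0,0,0,0,0,0,0,0,0,0,0,0,0,0,0,0,0,0,0,0,0,0,0,0], jaw=0.2)

```text
clock: 15.98
eef_pos: [0.5444, -0.2725, 0.0281]
ee_rot: [-0.001, -0.001, 1.0, -0.0]
contact_force: [0.1, 0.1, -1.1]
width: 0.802
```

Emit:
step_arm(targets=[0,0,-10,0,0,0,0,0,-40,0,0,0,0,0,-80,0,0,0,0,0,-120,0,0,0,0,0,-150,0,0,0,20,0,-170,0,0,0,40,0,-170,0,0,0,40,0,-170,0,0,0,40,0,-170,0,0,0])

```text
clock: 16.73
eef_pos: [0.5044, -0.2726, 0.1992]
ee_rot: [-0.0, -0.0, 1.0, -0.0]
contact_force: [0.2, -0.6, -0.4]
width: 0.802
```

Run:
```python
from h import *
p,d,T=snap("wrist","w11");print(T[:3,2:].round(4),arm.sense()["qd"].round(3))
P=cloud("w11"); m=hmask(P,.018,.032,(.45,.64,-.36,-.2)); r=rect(P[m][:,:2]);print(r,np.nanmedian(P[m][:,2]))
circ(P,"L",(.50,.59,-.32,-.22),.039,.05)
circ(P,"M",(.60,.67,-.07,0),.011,.03)
circ(P,"S",(.62,.70,0,.07),.009,.03)
go(.62,-.037,.17,0)
```

```text
[[-3.000e-04  5.044e-01]
 [-8.000e-04 -2.726e-01]
 [-1.000e+00  1.992e-01]] [ 0.005  0.024  0.003 -0.005  0.    -0.   ]
((544.7333984375, -272.0328369140625), (51.79600143432617, 75.37301635742188), 5.495199680328369) 0.025658186441275432
L ell [ 545.2 -272.4] [47.8 47.8] enc [ 545.4 -272.3] 24.3 z 0.0437
M ell [633.1 -35.9] [29.1 37.7] enc [635.3 -36.3] 19.3 z 0.0141
S ell [657.5  39. ] [31.7 33.7] enc [657.5  39.4] 17.0 z 0.012
pos [ 0.5047 -0.2725  0.1984] shift [-115.5  235.4   28.2] turn [-0.02 -0.06  0.06]
```

View pics/w11.png

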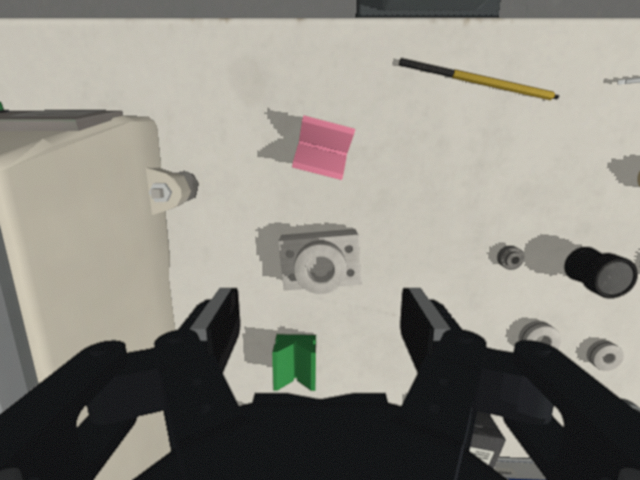

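Emit:
step_arm(targets=[-115,235,28,0,0,0,-115,235,28,0,0,0,-115,235,28,0,0,0,-115,235,28,0,0,0,-115,235,28,0,0,0,-115,235,28,0,0,0,-115,235,28,0,0,0,-115,235,28,0,0,0,-115,235,28,0,0,0,-115,235,28,0,0,0])

```text
clock: 17.62
eef_pos: [0.6192, -0.0381, 0.1697]
ee_rot: [-0.001, -0.0, 1.0, -0.0]
contact_force: [0.6, 0.1, 0.0]
width: 0.798
```

Run:
```python
from h import *
p,d,T=snap("wrist","w12");print(T[:3,2:].round(4),arm.sense()["qd"].round(3))
P=cloud("w12")
circ(P,"M",(.60,.67,-.07,0),.011,.03)
go(.637,-.037,.03,0)
```

```text
[[-2.200e-03  6.192e-01]
 [-7.000e-04 -3.810e-02]
 [-1.000e+00  1.697e-01]] [-0.012 -0.011 -0.001 -0.001  0.002  0.003]
M ell [637.2 -36.2] [37.4 38. ] enc [637.2 -35.9] 19.2 z 0.0143
pos [ 0.6191 -0.0385  0.1699] shift [-18.1   1.6 139.9] turn [-0.04 -0.1  -0.02]
```

View pics/w12.png

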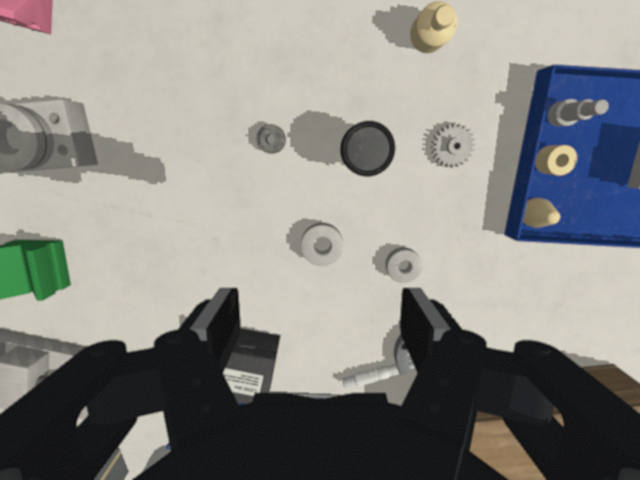

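Emit:
step_arm(targets=[-18,2,40,0,0,0,-18,2,80,0,0,0,-18,2,110,0,0,0,-18,2,130,0,0,0,-18,2,140,0,0,0,-18,2,140,0,0,0,-18,2,140,0,0,0,-18,2,140,0,0,0,-18,2,140,0,0,0], jaw=0.3)

```text
clock: 18.42
eef_pos: [0.6389, -0.0373, 0.0324]
ee_rot: [0.001, 0.0, 1.0, -0.001]
contact_force: [0.1, 0.1, 0.8]
width: 0.703
```

```bash
python3 -c "
from h import *
go(.6372,-.0365,.002,0)"
```

```text
pos [ 0.6389 -0.0373  0.0324] shift [ 1.8  0.8 30.4] turn [-0.08  0.15 -0.05]
```

Emit:
step_arm(targets=[2,1,15,0,0.2,0,2,1,25,0,0.2,0,2,1,30,0,0.2,0,2,1,30,0,0.2,0,2,1,30,0,0.2,0,2,1,30,0,0.2,0])

```text
clock: 18.92
eef_pos: [0.6369, -0.0362, 0.0022]
ee_rot: [-0.001, 0.0, 1.0, -0.001]
contact_force: [0.1, -0.2, 0.9]
width: 0.701
```

```bash
python3 -c "
from h import *
go(.6372,-.0365,.002,0)"
```

```text
pos [ 0.6369 -0.0362  0.0022] shift [-0.3 -0.3  0.2] turn [-0.08 -0.07 -0.04]
```

Emit:
step_arm(targets=[0,0,0,0,0,0,0,0,0,0,0,0,0,0,0,0,0,0,0,0,0,0,0,0,0,0,0,0,0,0,0,0,0,0,0,0], jaw=1)

```text
clock: 19.42
eef_pos: [0.6376, -0.0363, 0.003]
ee_rot: [0.0, 0.0, 1.0, -0.001]
contact_force: [0.7, 0.0, 5.9]
width: 0.414
```

```bash
python3 -c "
from h import *
p,d,T=snap('wrist','w13')
print(T[:3,2:].round(4),arm.sense()['contact_force'],arm.sense()['wrist_torque'])"
```

```text
[[ 3.000e-04  6.376e-01]
 [-1.600e-03 -3.630e-02]
 [-1.000e+00  3.000e-03]] [0.10457977 0.12742638 6.42206487] [ 0.04776131  0.16843962 -0.0384027 ]
```

View pics/w13.png

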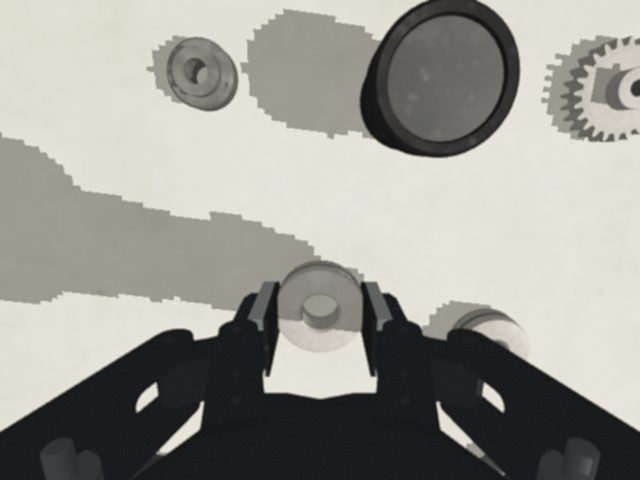

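Emit:
step_arm(targets=[0,0,-15,0,0,0,0,0,-40,0,0,0,0,0,-80,0,0,0,0,0,-120,0,0,0,0,0,-150,0,0,0,0,0,-150,0,0,0,0,0,-150,0,0,0,0,0,-150,0,0,0])

```text
clock: 20.13
eef_pos: [0.6366, -0.0359, 0.1518]
ee_rot: [-0.001, 0.0, 1.0, -0.001]
contact_force: [-0.6, 0.5, -2.0]
width: 0.405
```

```bash
python3 -c "
from h import *
print(arm.sense()['contact_force'])
go(.540,-.272,.20,0)"
```

```text
[-0.60011761  0.48088381 -1.98512457]
pos [ 0.6366 -0.0359  0.1518] shift [  96.5 -236.2  -47.8] turn [-0.07 -0.09 -0.04]
```

Emit:
step_arm(targets=[96,-236,-48,0,0,0,96,-236,-48,0,0,0,96,-236,-48,0,0,0,96,-236,-48,0,0,0,96,-236,-48,0,0,0,96,-236,-48,0,0,0,96,-236,-48,0,0,0,96,-236,-48,0,0,0,96,-236,-48,0,0,0,96,-236,-48,0,0,0])

```text
clock: 20.97
eef_pos: [0.5397, -0.2702, 0.1981]
ee_rot: [-0.002, -0.0, 1.0, 0.001]
contact_force: [1.0, -0.7, -1.4]
width: 0.408
```

Run:
```python
from h import *
p,d,T=snap("wrist","w14");print(T[:3,2:].round(4))
P=cloud("w14"); circ(P,"L",(.50,.59,-.32,-.22),.039,.05)
go(.5456,-.2724,.065,0)
```

```text
[[-0.0048  0.5397]
 [ 0.0015 -0.2702]
 [-1.      0.1981]]
L ell [ 545.3 -272.3] [47.5 48. ] enc [ 545.3 -272.3] 24.1 z 0.0437
pos [ 0.54   -0.27    0.1984] shift [ -6.1  -2.5 133.4] turn [ 0.06 -0.25  0.04]
```

View pics/w14.png

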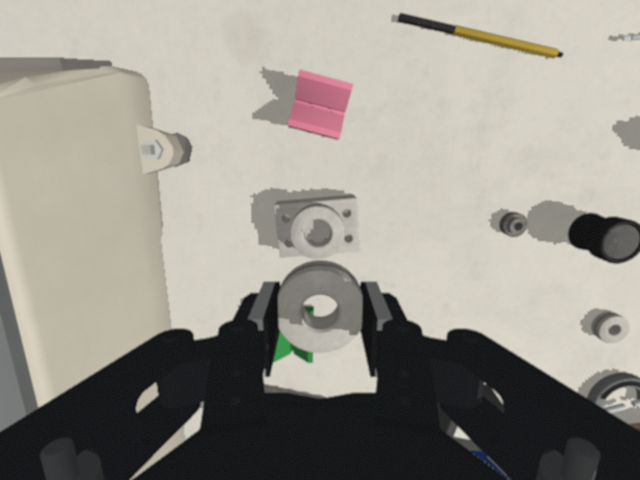

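Emit:
step_arm(targets=[-6,-2.5,40,0,-0.2,0,-6,-2.5,80,0,-0.2,0,-6,-2.5,110,0,-0.2,0,-6,-2.5,130,0,-0.2,0,-6,-2.5,138,0,-0.2,0,-6,-2.5,138,0,-0.2,0,-6,-2.5,138,0,-0.2,0,-6,-2.5,138,0,-0.2,0,-6,-2.5,138,0,-0.2,0])

```text
clock: 21.77
eef_pos: [0.5473, -0.2732, 0.0627]
ee_rot: [0.001, -0.001, 1.0, -0.001]
contact_force: [-0.3, -1.0, 0.1]
width: 0.408
```

```bash
python3 -c "
from h import *
go(.5457,-.2724,.050,0);print(arm.sense()['contact_force'])"
```

```text
pos [ 0.5473 -0.2732  0.0627] shift [ 1.6  0.8 12.7] turn [-0.07  0.16  0.07]
[-0.32701422 -1.04745795  0.058314  ]
```

Emit:
step_arm(targets=[1.6,0.8,8,0,0.2,0,1.6,0.8,12.5,0,0.2,0,1.6,0.8,12.5,0,0.2,0,1.6,0.8,12.5,0,0.2,0,1.6,0.8,12.5,0,0.2,0])

```text
clock: 22.18
eef_pos: [0.5455, -0.2724, 0.05]
ee_rot: [-0.0, -0.001, 1.0, -0.001]
contact_force: [0.3, 0.4, -1.1]
width: 0.41
```

```bash
python3 -c "
from h import *
go(.5457,-.2724,.046,0);print(arm.sense()['contact_force'])"
```

```text
pos [ 0.5455 -0.2724  0.05  ] shift [-0.2  0.   4. ] turn [-0.06 -0.06  0.06]
[ 0.31104785  0.40500779 -1.14692517]
```

Emit:
step_arm(targets=[-0.2,0,2,0,0,0,-0.2,0,4,0,0,0,-0.2,0,4.3,0,0,0,-0.2,0,4.3,0,0,0,-0.2,0,4.3,0,0,0])

```text
clock: 22.6
eef_pos: [0.546, -0.2726, 0.0464]
ee_rot: [-0.0, -0.001, 1.0, -0.001]
contact_force: [-1.1, 0.3, 4.8]
width: 0.408
```

```bash
python3 -c "
from h import *
go(.5457,-.2724,.046,0);print(arm.sense()['contact_force'])"
```

```text
pos [ 0.546  -0.2726  0.0464] shift [0.3 0.2 0.4] turn [-0.09 -0.02  0.06]
[-1.05703576  0.28739309  4.83090359]
```

Emit:
step_arm(targets=[0,0,0,0,0,0,0,0,0,0,0,0,0,0,0,0,0,0,0,0,0,0,0,0,0,0,0,0,0,0], jaw=0.3)

```text
clock: 23.02
eef_pos: [0.5459, -0.2725, 0.0461]
ee_rot: [-0.0, -0.001, 1.0, -0.001]
contact_force: [0.1, -0.2, -0.7]
width: 0.703
```

Emit:
step_arm(targets=[0,0,-10,0,0,0,0,0,-40,0,0,0,0,0,-80,0,0,0,0,0,-120,0,0,0,0,0,-150,0,0,0,20,0,-150,0,0,0,40,0,-150,0,0,0,40,0,-150,0,0,0,40,0,-150,0,0,0])

```text
clock: 23.77
eef_pos: [0.5055, -0.2723, 0.197]
ee_rot: [0.0, -0.0, 1.0, -0.001]
contact_force: [-0.4, -0.1, 0.1]
width: 0.7
```

Run:
```python
from h import *
p,d,T=snap("wrist","w15");print(T[:3,2:].round(4),arm.sense()["qd"].round(3))
P=cloud("w15")
circ(P,"L",(.50,.59,-.32,-.22),.039,.047)
circ(P,"M",(.50,.59,-.32,-.22),.052,.064)
circ(P,"S",(.62,.70,0,.07),.009,.03)
go(.64,.037,.17,0)
```

```text
[[ 1.000e-04  5.055e-01]
 [-1.700e-03 -2.723e-01]
 [-1.000e+00  1.970e-01]] [ 0.007  0.019  0.012 -0.005 -0.     0.   ]
L ell [ 545.  -272.4] [47.4 47.8] enc [ 544.9 -272.6] 24.1 z 0.0437
M ell [ 545.8 -272.6] [37.5 38. ] enc [ 545.8 -272.6] 19.3 z 0.0577
S ell [657.4  38.8] [31.3 33.5] enc [657.9  38.5] 16.9 z 0.0121
pos [ 0.5061 -0.2725  0.1967] shift [-134.1  309.4   26.2] turn [-0.1   0.02  0.04]
```

View pics/w15.png

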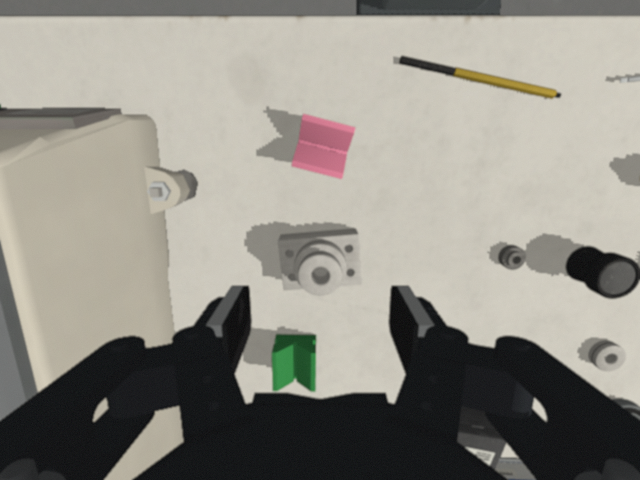

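Emit:
step_arm(targets=[-134,309,26,0,0,0,-134,309,26,0,0,0,-134,309,26,0,0,0,-134,309,26,0,0,0,-134,309,26,0,0,0,-134,309,26,0,0,0,-134,309,26,0,0,0,-134,309,26,0,0,0,-134,309,26,0,0,0,-134,309,26,0,0,0])

```text
clock: 24.65
eef_pos: [0.6409, 0.0395, 0.1693]
ee_rot: [-0.0, -0.003, 1.0, -0.001]
contact_force: [-0.8, -0.5, 0.2]
width: 0.699
```

Emit:
step_arm(targets=[0,0,0,0,0,0,0,0,0,0,0,0])

```text
clock: 24.82
eef_pos: [0.6408, 0.039, 0.169]
ee_rot: [-0.0, -0.002, 1.0, -0.001]
contact_force: [0.3, -0.2, -0.5]
width: 0.701
```

Run:
```python
from h import *
p,d,T=snap("wrist","w16");print(T[:3,2:].round(4),arm.sense()["qd"].round(3))
P=cloud("w16")
c=circ(P,"S",(.62,.70,0,.07),.009,.03)
go(c[0],c[1],.03,0)
```

```text
[[-9.000e-04  6.408e-01]
 [-1.700e-03  3.900e-02]
 [-1.000e+00  1.690e-01]] [-0.013 -0.009 -0.004 -0.    -0.001  0.001]
S ell [657.6  39.4] [31.5 32.1] enc [657.8  39.2] 16.3 z 0.0123
pos [0.6407 0.0384 0.1692] shift [-17.    1.1 139.2] turn [-0.1  -0.04  0.23]
```

View pics/w16.png

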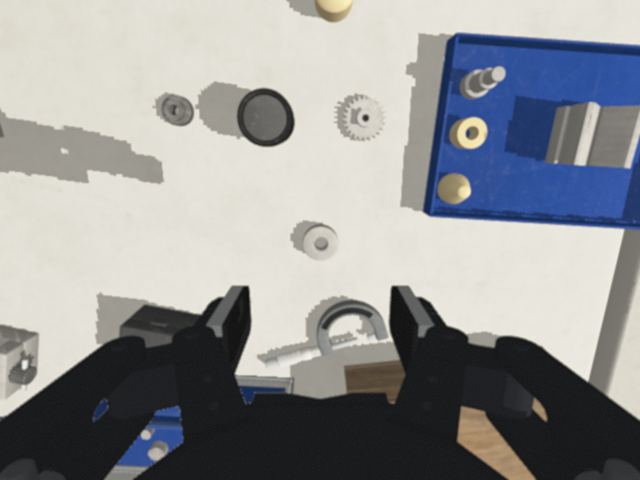

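Emit:
step_arm(targets=[-17,1,40,0,0,0.2,-17,1,80,0,0,0.2,-17,1,110,0,0,0.2,-17,1,130,0,0,0.2,-17,1,139,0,0,0.2,-17,1,139,0,0,0.2,-17,1,139,0,0,0.2,-17,1,139,0,0,0.2,-17,1,139,0,0,0.2], jaw=0.35)

```text
clock: 25.62
eef_pos: [0.6596, 0.0389, 0.0327]
ee_rot: [0.002, -0.0, 1.0, -0.001]
contact_force: [0.4, -0.5, 0.6]
width: 0.65
```

```bash
python3 -c "
from h import *
go(.6577,.039,.002,0)"
```

```text
pos [0.6596 0.0389 0.0327] shift [ 2.   0.1 30.7] turn [-0.12  0.21  0.01]
```

Emit:
step_arm(targets=[2,0,15,0,0.2,0,2,0,25,0,0.2,0,2,0,30.5,0,0.2,0,2,0,30.5,0,0.2,0,2,0,30.5,0,0.2,0,2,0,30.5,0,0.2,0])

```text
clock: 26.12
eef_pos: [0.6576, 0.0389, 0.002]
ee_rot: [-0.0, -0.0, 1.0, -0.001]
contact_force: [0.1, 0.2, -0.5]
width: 0.647
```

```bash
python3 -c "
from h import *
go(.6577,.039,.002,0);print(arm.sense()['contact_force'])"
```

```text
pos [0.6576 0.0389 0.002 ] shift [-0.1  0.1 -0. ] turn [-0.11 -0.01  0.02]
[ 0.08176336  0.23063457 -0.50032616]
```

Emit:
step_arm(targets=[0,0,0,0,0,0,0,0,0,0,0,0,0,0,0,0,0,0,0,0,0,0,0,0,0,0,0,0,0,0,0,0,0,0,0,0], jaw=1)

```text
clock: 26.62
eef_pos: [0.6583, 0.0389, 0.0027]
ee_rot: [0.001, -0.0, 1.0, -0.001]
contact_force: [0.1, -0.9, 3.9]
width: 0.336
```

```bash
python3 -c "
from h import *
p,d,T=snap('wrist','w17')
print(T[:3,2:].round(4),arm.sense()['contact_force'],arm.sense()['wrist_torque'])"
```

```text
[[ 0.0012  0.6583]
 [-0.002   0.0389]
 [-1.      0.0027]] [-0.39675519  1.36754965  5.53582963] [ 0.04142876  0.06085406 -0.05000508]
```

View pics/w17.png

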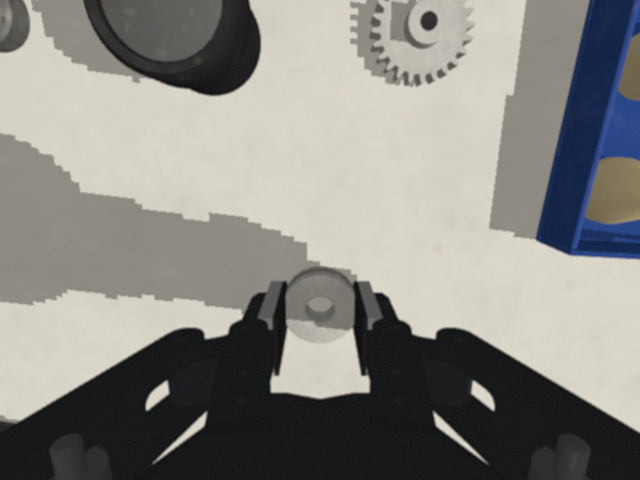

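Emit:
step_arm(targets=[0,0,-15,0,0,0,0,0,-40,0,0,0,0,0,-80,0,0,0,0,0,-120,0,0,0,0,0,-150,0,0,0,0,0,-150,0,0,0,0,0,-150,0,0,0,0,0,-150,0,0,0])

```text
clock: 27.33
eef_pos: [0.6572, 0.0392, 0.1515]
ee_rot: [-0.0, -0.0, 1.0, -0.001]
contact_force: [-0.5, 0.5, -0.9]
width: 0.333
```

```bash
python3 -c "
from h import *
print(arm.sense()['contact_force'])
go(.540,-.272,.20,0)"
```

```text
[-0.48427932  0.48229123 -0.94419467]
pos [0.6572 0.0392 0.1515] shift [ 117.3 -311.3  -47.8] turn [-0.11 -0.04  0.02]
```

Emit:
step_arm(targets=[117,-311,-48,0,0,0,117,-311,-48,0,0,0,117,-311,-48,0,0,0,117,-311,-48,0,0,0,117,-311,-48,0,0,0,117,-311,-48,0,0,0,117,-311,-48,0,0,0,117,-311,-48,0,0,0,117,-311,-48,0,0,0,117,-311,-48,0,0,0])

```text
clock: 28.17
eef_pos: [0.5383, -0.2733, 0.1978]
ee_rot: [-0.002, 0.002, 1.0, 0.0]
contact_force: [0.1, 0.1, -1.2]
width: 0.335
```

Emit:
step_arm(targets=[0,0,0,0,0,0,0,0,0,0,0,0])

```text
clock: 28.33
eef_pos: [0.5372, -0.2716, 0.1954]
ee_rot: [-0.004, 0.002, 1.0, 0.002]
contact_force: [-0.9, 0.7, -1.4]
width: 0.336
```

Run:
```python
from h import *
p,d,T=snap("wrist","w18");print(T[:3,2:].round(4))
P=cloud("w18"); circ(P,"M",(.50,.59,-.32,-.22),.052,.064)
go(.5461,-.2725,.075,0)
```

```text
[[-0.0079  0.5372]
 [ 0.0031 -0.2716]
 [-1.      0.1954]]
M ell [ 545.8 -272.4] [37.6 38.1] enc [ 545.8 -272.4] 19.2 z 0.0577
pos [ 0.5376 -0.2713  0.1958] shift [ -9.4  -1.5 120.8] turn [ 0.15 -0.41 -0.14]
```

View pics/w18.png

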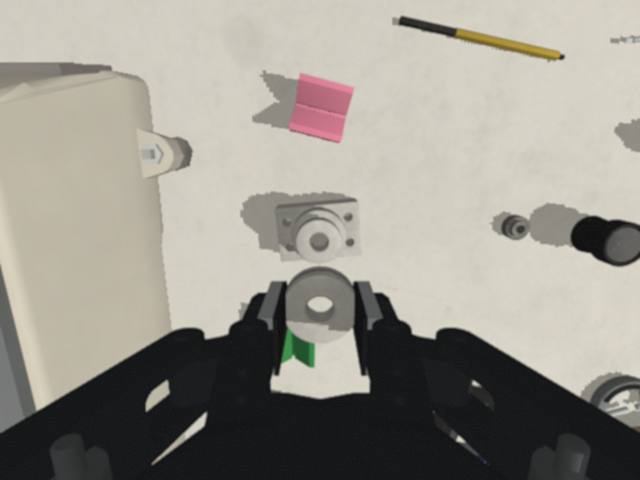

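Emit:
step_arm(targets=[-9.4,-1.5,40,0.1,-0.4,0,-9.4,-1.5,80,0.1,-0.4,0,-9.4,-1.5,105,0.1,-0.4,0,-9.4,-1.5,118,0.1,-0.4,0,-9.4,-1.5,121,0.1,-0.4,0,-9.4,-1.5,121,0.1,-0.4,0,-9.4,-1.5,121,0.1,-0.4,0,-9.4,-1.5,121,0.1,-0.4,0])

```text
clock: 29.05
eef_pos: [0.5478, -0.2729, 0.0766]
ee_rot: [0.001, 0.001, 1.0, -0.0]
contact_force: [-0.2, 0.5, -0.6]
width: 0.338
```

```bash
python3 -c "
from h import *
go(.5462,-.2725,.064,0);print(arm.sense()['contact_force'])"
```

```text
pos [ 0.5478 -0.2729  0.0766] shift [ 1.6  0.4 12.6] turn [-0.05  0.15 -0.09]
[-0.16248822  0.46393186 -0.6263415 ]
```

Emit:
step_arm(targets=[1.6,0.4,8,0,0.2,0,1.6,0.4,12.5,0,0.2,0,1.6,0.4,12.5,0,0.2,0,1.6,0.4,12.5,0,0.2,0,1.6,0.4,12.5,0,0.2,0])

```text
clock: 29.47
eef_pos: [0.5461, -0.2726, 0.0641]
ee_rot: [-0.0, 0.001, 1.0, -0.0]
contact_force: [-0.5, -0.1, -0.6]
width: 0.334
```

```bash
python3 -c "
from h import *
go(.5462,-.2725,.0597,0);print(arm.sense()['contact_force'])"
```

```text
pos [ 0.5461 -0.2726  0.0641] shift [-0.1  0.1  4.4] turn [-0.05 -0.05 -0.1 ]
[-0.46310566 -0.08108308 -0.55775781]
```

Emit:
step_arm(targets=[0,0,2,0,0,0,0,0,4,0,0,0,0,0,4.6,0,0,0,0,0,4.6,0,0,0,0,0,4.6,0,0,0])

```text
clock: 29.88
eef_pos: [0.5464, -0.2728, 0.0601]
ee_rot: [-0.0, 0.001, 1.0, -0.001]
contact_force: [-0.8, 0.4, 4.3]
width: 0.337
```

```bash
python3 -c "
from h import *
go(.5462,-.2725,.0597,0);print(arm.sense()['contact_force'])"
```

```text
pos [ 0.5464 -0.2728  0.0601] shift [0.2 0.3 0.4] turn [-0.08 -0.01 -0.11]
[-0.75227987  0.37229099  4.28748673]
```

Contact; release and inspect.

Emit:
step_arm(targets=[0,0,0,0,0,0,0,0,0,0,0,0,0,0,0,0,0,0,0,0,0,0,0,0,0,0,0,0,0,0], jaw=0.35)

```text
clock: 30.3
eef_pos: [0.5463, -0.2727, 0.0598]
ee_rot: [-0.0, 0.001, 1.0, -0.001]
contact_force: [-0.2, 0.8, 0.1]
width: 0.649
```

Emit:
step_arm(targets=[0,0,-10,0,0,0,0,0,-40,0,0,0,0,0,-80,0,0,0,0,0,-120,0,0,0,0,0,-140,0,0,0,20,0,-140,0,0,0,40,0,-140,0,0,0,40,0,-140,0,0,0,40,0,-140,0,0,0])

```text
clock: 31.05
eef_pos: [0.5058, -0.2724, 0.2007]
ee_rot: [0.0, 0.001, 1.0, -0.001]
contact_force: [-0.0, 0.7, -0.4]
width: 0.65
```

Run:
```python
from h import *
p,d,T=snap("wrist","w19");print(T[:3,2:].round(4),arm.sense()["qd"].round(3))
P=cloud("w19")
circ(P,"L",(.50,.59,-.32,-.22),.039,.047)
circ(P,"M",(.50,.59,-.32,-.22),.0535,.061)
circ(P,"S",(.50,.59,-.32,-.22),.066,.075)
go(.445,.0485,.17,0)
```

```text
[[ 2.000e-04  5.058e-01]
 [-1.400e-03 -2.724e-01]
 [-1.000e+00  2.007e-01]] [ 0.008  0.019  0.014 -0.005  0.001 -0.   ]
L ell [ 545.2 -272.3] [47.7 47.9] enc [ 545.2 -272.4] 24.1 z 0.0437
M ell [ 545.9 -272.5] [37.6 38.1] enc [ 545.6 -272.5] 19.1 z 0.0576
S ell [ 545.8 -272.7] [31.5 32.1] enc [ 546.1 -272.7] 16.3 z 0.0697
pos [ 0.5064 -0.2726  0.2004] shift [ 62.2 321.   29.9] turn [-0.09  0.03 -0.12]
```

View pics/w19.png

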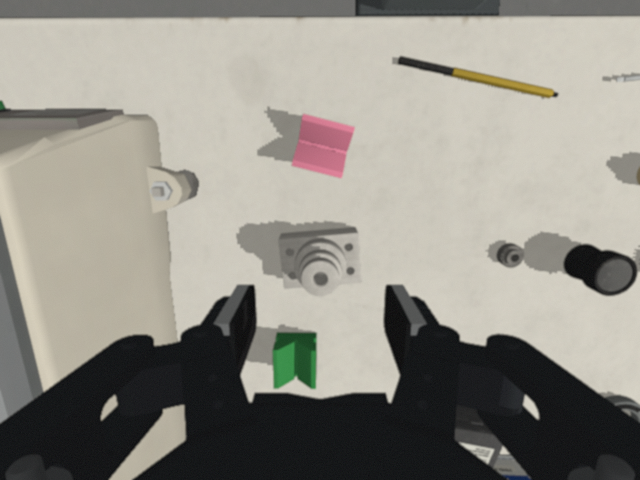

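Emit:
step_arm(targets=[62,321,30,0,0,0,62,321,30,0,0,0,62,321,30,0,0,0,62,321,30,0,0,0,62,321,30,0,0,0,62,321,30,0,0,0,62,321,30,0,0,0,62,321,30,0,0,0,62,321,30,0,0,0,62,321,30,0,0,0])

```text
clock: 31.93
eef_pos: [0.445, 0.0505, 0.1698]
ee_rot: [0.0, -0.001, 1.0, -0.001]
contact_force: [0.1, -0.7, 0.1]
width: 0.656
```

Emit:
step_arm(targets=[0,0,0,0,0,0,0,0,0,0,0,0])

```text
clock: 32.1
eef_pos: [0.4459, 0.0501, 0.1701]
ee_rot: [0.0, -0.001, 1.0, -0.001]
contact_force: [0.2, 0.2, 0.6]
width: 0.648
```

Run:
```python
from h import *
p,d,T=snap("wrist","w20");print(T[:3,2:].round(4),arm.sense()["qd"].round(3))
P=cloud("w20")
c=circ(P,"Wbody",(.43,.50,.02,.09),.0245,.0305)
k=circ(P,"Wknob",(.43,.50,.02,.09),.0375,.043)
go(.464,.0485,.05,0)
```

```text
[[ 0.001   0.4459]
 [-0.0017  0.0501]
 [-1.      0.1701]] [-0.012 -0.002 -0.002  0.001 -0.     0.   ]
Wbody ell [463.9  48.4] [24.9 25.9] enc [463.8  48. ] 13.2 z 0.0254
Wknob ell [464.   48.8] [13.2 13.7] enc [464.   48.8] 6.9 z 0.0394
pos [0.4459 0.0498 0.17  ] shift [-18.   -1.1 120.1] turn [-0.1   0.05  0.07]
```

View pics/w20.png

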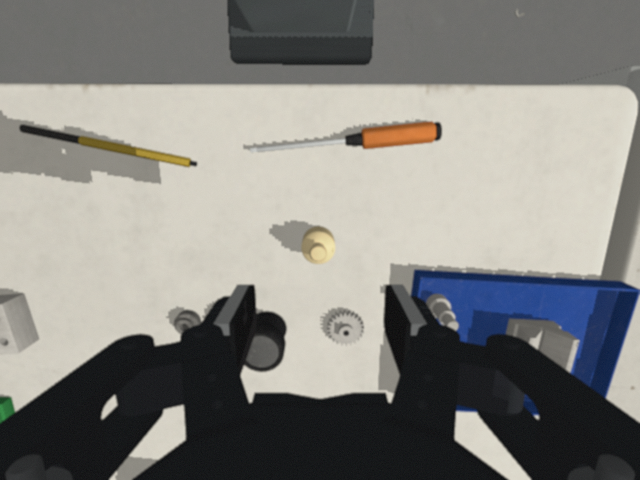

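Emit:
step_arm(targets=[-18,-1,40,0,0,0,-18,-1,80,0,0,0,-18,-1,105,0,0,0,-18,-1,118,0,0,0,-18,-1,120,0,0,0,-18,-1,120,0,0,0,-18,-1,120,0,0,0,-18,-1,120,0,0,0], jaw=0.35)

```text
clock: 32.82
eef_pos: [0.4658, 0.0481, 0.0516]
ee_rot: [0.002, -0.0, 1.0, -0.001]
contact_force: [-0.3, 0.2, 0.6]
width: 0.649
```

```bash
python3 -c "
from h import *
go(.464,.0486,.005,0)"
```

```text
pos [0.4658 0.0481 0.0516] shift [ 2.   0.6 46.6] turn [-0.11  0.24  0.02]
```

Emit:
step_arm(targets=[2,0.6,20,0.1,0.2,0,2,0.6,38,0.1,0.2,0,2,0.6,46,0.1,0.2,0,2,0.6,46,0.1,0.2,0,2,0.6,46,0.1,0.2,0,2,0.6,46,0.1,0.2,0])

```text
clock: 33.32
eef_pos: [0.4652, 0.0486, 0.0067]
ee_rot: [0.001, -0.0, 1.0, -0.002]
contact_force: [-0.0, 0.3, -0.2]
width: 0.648
```

Emit:
step_arm(targets=[0,0,0,0,0,0,0,0,0,0,0,0,0,0,0,0,0,0,0,0,0,0,0,0,0,0,0,0,0,0,0,0,0,0,0,0], jaw=1)

```text
clock: 33.82
eef_pos: [0.4665, 0.0484, 0.0081]
ee_rot: [0.003, -0.0, 1.0, -0.002]
contact_force: [-1.2, -0.1, 5.7]
width: 0.315
```

```bash
python3 -c "
from h import *
p,d,T=snap('wrist','w21')
print(T.round(4),arm.sense()['contact_force'],arm.sense()['wrist_torque'])"
```

```text
[[-1.000e+00 -3.000e-04  5.200e-03  4.665e-01]
 [-4.000e-04  1.000e+00 -4.200e-03  4.840e-02]
 [-5.200e-03 -4.200e-03 -1.000e+00  8.100e-03]
 [ 0.000e+00  0.000e+00  0.000e+00  1.000e+00]] [-1.5265665  -0.07102379  6.13944544] [-0.11295344  0.25833771  0.01165312]
```

View pics/w21.png

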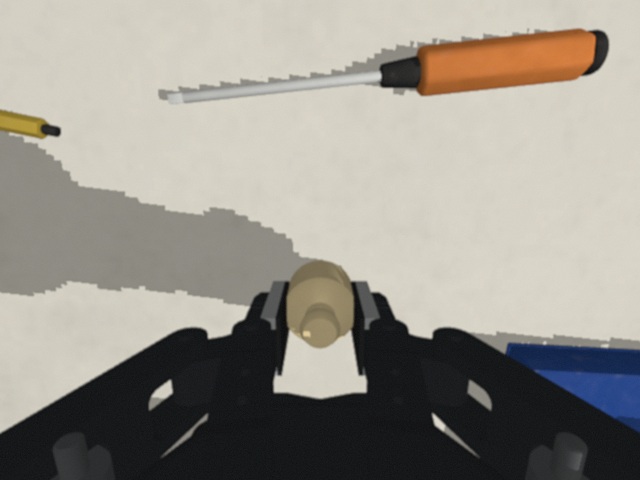

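Emit:
step_arm(targets=[0,0,-15,0,0,0,0,0,-40,0,0,0,0,0,-80,0,0,0,0,0,-120,0,0,0,0,0,-150,0,0,0,0,0,-170,0,0,0,0,0,-170,0,0,0,0,0,-170,0,0,0])

```text
clock: 34.53
eef_pos: [0.4667, 0.0491, 0.1796]
ee_rot: [0.004, -0.0, 1.0, -0.002]
contact_force: [-0.2, -0.7, -1.5]
width: 0.309
```

Run:
```python
from h import *
p,d,T=snap('wrist','w22')
print(T.round(4),arm.sense()['contact_force'])
for f,box in (("w21",(.43,.50,.02,.08)),("w22",(.43,.50,.02,.08))):
    P=cloud(f);T=np.load(f"pics/{f}_T.npy");b=T[2,3]-.0081
    try:
        c=circ(P,f,box,.0375+b,.0425+b);print(c-T[:2,3])
    except Exception as e: print(e)
go(.54,-.272,.2,0)
```

```text
[[-1.000e+00 -4.000e-04  8.900e-03  4.667e-01]
 [-4.000e-04  1.000e+00 -4.300e-03  4.910e-02]
 [-8.900e-03 -4.300e-03 -1.000e+00  1.796e-01]
 [ 0.000e+00  0.000e+00  0.000e+00  1.000e+00]] [ 0.28822353  0.36501908 -1.30932543]
w21 ell [463.9  48.8] [13.7 14.1] enc [463.8  48.7] 7.2 z 0.0394
[-0.00255328  0.00032645]
w22 ell [464.1  49.3] [13.5 14.1] enc [464.1  49.3] 7.2 z 0.2108
[-0.00259976  0.00018883]
pos [0.4653 0.0492 0.1779] shift [ -74.7 -321.3  -20.4] turn [-0.24  0.3   0.03]
```

Emit:
step_arm(targets=[-75,-321,-20,0,0.3,0,-75,-321,-20,0,0.3,0,-75,-321,-20,0,0.3,0,-75,-321,-20,0,0.3,0,-75,-321,-20,0,0.3,0,-75,-321,-20,0,0.3,0,-75,-321,-20,0,0.3,0,-75,-321,-20,0,0.3,0,-75,-321,-20,0,0.3,0,-75,-321,-20,0,0.3,0])

```text
clock: 35.42
eef_pos: [0.5392, -0.2731, 0.1967]
ee_rot: [-0.002, 0.001, 1.0, -0.001]
contact_force: [-0.3, 2.0, -1.5]
width: 0.315
```

Emit:
step_arm(targets=[0,0,0,0,0,0,0,0,0,0,0,0])

```text
clock: 35.58
eef_pos: [0.5376, -0.2714, 0.1943]
ee_rot: [-0.004, 0.001, 1.0, 0.001]
contact_force: [-0.4, -0.2, -1.2]
width: 0.311
```

Run:
```python
from h import *
p,d,T=snap("wrist","w23");print(T[:3,2:].round(4))
P=cloud("w23"); circ(P,"S",(.50,.59,-.32,-.22),.066,.075)
go(.5484,-.2728,.094,0)
```

```text
[[-0.0079  0.5376]
 [ 0.0011 -0.2714]
 [-1.      0.1943]]
S ell [ 545.6 -272.7] [31.2 31.9] enc [ 545.9 -272.7] 16.1 z 0.0696
pos [ 0.5379 -0.2713  0.1949] shift [-11.2  -1.5 100.8] turn [ 0.03 -0.39 -0.1 ]
```

View pics/w23.png

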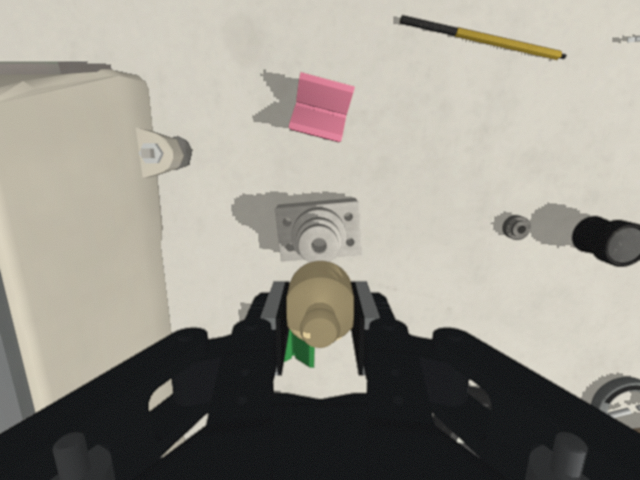

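Emit:
step_arm(targets=[-11.2,-1.5,35,0,-0.6,0,-11.2,-1.5,65,0,-0.6,0,-11.2,-1.5,90,0,-0.6,0,-11.2,-1.5,100,0,-0.6,0,-11.2,-1.5,101,0,-0.6,0,-11.2,-1.5,101,0,-0.6,0,-11.2,-1.5,101,0,-0.6,0,-11.2,-1.5,101,0,-0.6,0])

```text
clock: 36.3
eef_pos: [0.55, -0.2735, 0.0962]
ee_rot: [0.004, 0.001, 1.0, -0.001]
contact_force: [0.9, -0.4, -0.9]
width: 0.307
```

Run:
```python
from h import *
p,d,T=snap('wrist','w24');P=cloud("w24");b=T[2,3]-.0081
c=circ(P,"knob",(.50,.59,-.32,-.22),.0375+b,.0425+b);print(T[:3,2:].round(4),arm.sense()['contact_force'])
go(.5484,-.2728,.081,0)
```

```text
knob ell [ 547.4 -273.3] [13.4 13.8] enc [ 547.4 -273.4] 7.0 z 0.1274
[[ 0.0072  0.55  ]
 [-0.0017 -0.2735]
 [-1.      0.0962]] [ 0.25653679 -0.16670575 -2.23266107]
pos [ 0.5499 -0.2735  0.096 ] shift [ 1.6  0.8 15. ] turn [-0.09  0.4  -0.09]
```

Emit:
step_arm(targets=[1.5,0.8,8,0,0.1,0,1.5,0.8,14,0,0.1,0,1.5,0.8,14.5,0,0.1,0,1.5,0.8,14.5,0,0.1,0,1.5,0.8,14.5,0,0.1,0])

```text
clock: 36.77
eef_pos: [0.5483, -0.2727, 0.0812]
ee_rot: [0.002, 0.001, 1.0, -0.001]
contact_force: [-0.0, 0.7, -1.1]
width: 0.312
```

Run:
```python
from h import *
p,d,T=snap('wrist','w25');P=cloud("w25");b=T[2,3]-.0081
c=circ(P,"knob",(.50,.59,-.32,-.22),.0375+b,.0425+b);print(T[:3,2:].round(4),arm.sense()['contact_force'])
go(.5484,-.2728,.077,0)
```

```text
knob ell [ 545.8 -272.4] [13.4 13.7] enc [ 545.8 -272.4] 6.9 z 0.1124
[[ 0.0047  0.5483]
 [-0.0012 -0.2727]
 [-1.      0.0812]] [-1.52223957  0.18868363 -0.9272038 ]
pos [ 0.5484 -0.2728  0.0814] shift [ 0.1 -0.   4.4] turn [-0.08  0.29 -0.09]
```

Emit:
step_arm(targets=[0,0,2,0,0,0,0,0,3.5,0,0,0,0,0,4.5,0,0,0,0,0,4.5,0,0,0,0,0,4.5,0,0,0])

```text
clock: 37.23
eef_pos: [0.5488, -0.2729, 0.0775]
ee_rot: [0.003, 0.001, 1.0, -0.001]
contact_force: [-2.1, 0.1, 3.9]
width: 0.311
```

```bash
python3 -c "
from h import *
go(.5484,-.2728,.077,0);print(arm.sense()['contact_force'])"
```

```text
pos [ 0.5488 -0.2729  0.0775] shift [0.4 0.1 0.5] turn [-0.11  0.32 -0.09]
[-2.09764904  0.09229855  3.88322132]
```

Contact; release, retreat straight up, and check.

Emit:
step_arm(targets=[0,0,0,0,0,0,0,0,0,0,0,0,0,0,0,0,0,0,0,0,0,0,0,0,0,0,0,0,0,0], jaw=0.35)

```text
clock: 37.65
eef_pos: [0.5486, -0.2729, 0.0773]
ee_rot: [0.003, 0.001, 1.0, -0.001]
contact_force: [0.5, -0.5, -0.3]
width: 0.652
```

Emit:
step_arm(targets=[0,0,-10,0,0,0,0,0,-40,0,0,0,0,0,-80,0,0,0,0,0,-120,0,0,0,0,0,-130,0,0,0,20,0,-130,0,0,0,40,0,-130,0,0,0,40,0,-130,0,0,0,40,0,-130,0,0,0])

```text
clock: 38.4
eef_pos: [0.5075, -0.2726, 0.2079]
ee_rot: [0.003, 0.001, 1.0, -0.001]
contact_force: [-0.5, -0.0, 0.5]
width: 0.651
```

Run:
```python
from h import *
p,d,T=snap("wrist","w26");print(T[:3,2:].round(4))
P=cloud("w26")
B=(.50,.59,-.32,-.22)
circ(P,"L",B,.039,.047)
circ(P,"M",B,.0535,.061)
circ(P,"S",B,.066,.073)
circ(P,"body",B,.094,.099)
circ(P,"knob",B,.106,.113)
m=hmask(P,.018,.032,(.45,.64,-.36,-.2)); print(rect(P[m][:,:2]))
p,d,T=snap("side","s26");p2,_,_=snap("top","t26")
cv2.imwrite("pics/s26c.png",cv2.resize(p[180:330,190:450,::-1],None,fx=3,fy=3,interpolation=2))
```

```text
[[ 0.0062  0.5075]
 [-0.0021 -0.2726]
 [-1.      0.2079]]
L ell [ 545.1 -272.4] [47.4 47.8] enc [ 545.  -272.2] 24.1 z 0.0438
M ell [ 545.3 -272.6] [36.7 37.6] enc [ 545.6 -272.5] 19.0 z 0.0576
S ell [ 544.6 -272.6] [29.3 31.1] enc [ 543.1 -272.5] 15.6 z 0.0695
body ell [ 545.8 -272.7] [22.9 24.6] enc [ 546.4 -272.7] 12.5 z 0.0949
knob ell [ 546.1 -272.6] [13.9 14.7] enc [ 546.3 -272.7] 7.4 z 0.1087
((545.046142578125, -272.310791015625), (51.4810791015625, 75.99072265625), 4.854122638702393)
```

View pics/w26.png

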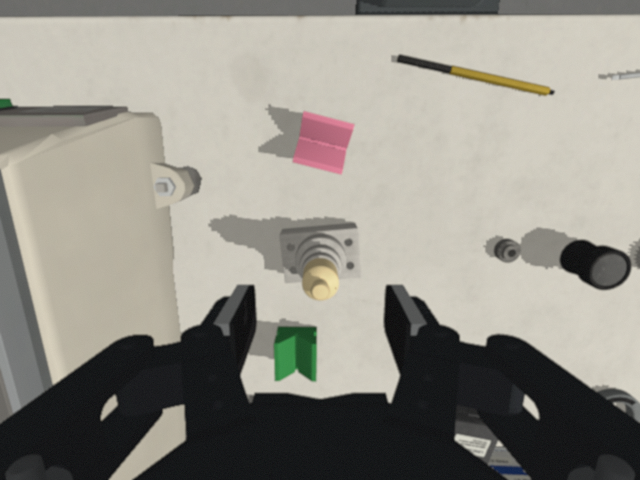

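View pics/s26c.png

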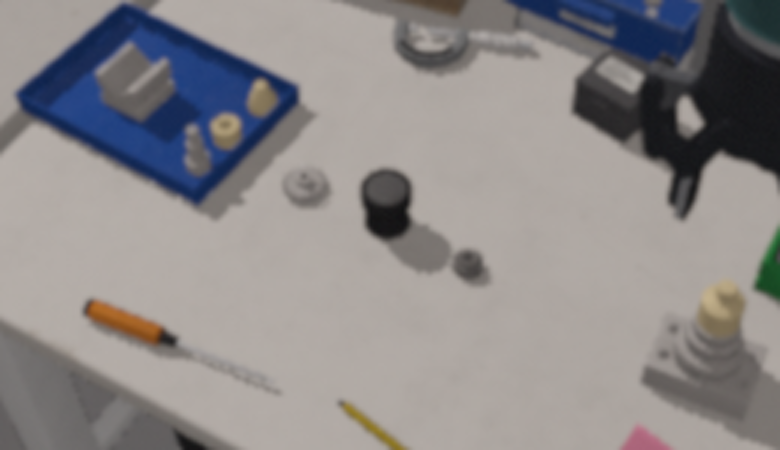

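View pics/t26.png

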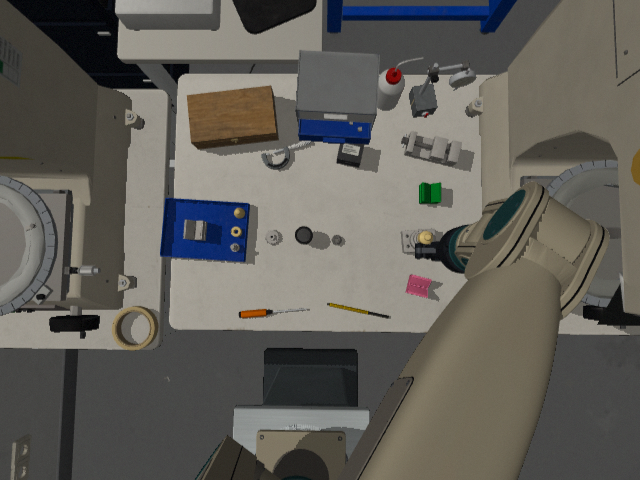

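Emit:
step_arm(targets=[0,0,-40,0,0,0,0,0,-60,0,0,0,0,0,-60,0,0,0,0,0,-60,0,0,0,0,0,-60,0,0,0])

```text
clock: 38.97
eef_pos: [0.5085, -0.2725, 0.2667]
ee_rot: [0.003, 0.001, 1.0, -0.001]
contact_force: [-0.7, 0.0, -0.8]
width: 0.648
```

```bash
python3 -c "
from h import *
print(job.hand_in())"
```

```text
the job is handed in; nothing more can be done
None
```

The job is done and handed in at about 39 s of the 136 s allowed. I moved the V-block into the blue tray, then stacked the large, medium and small rings on the drilled block. The brass weight went on last, on the smallest ring.

- **V-block:** it stands flat and upright in the tray, with its top measured at about 38 mm, as expected. The cone, bush and shaft look upright and in their places in the last side and top pictures.
- **Stack:** in the wrist-camera depth, the block, all three rings and the weight lie within about 1 mm of one another. The measured heights are about 0.6 mm above nominal, which matches the camera's reading of the table. In the final view the small ring seemed about 1 mm off, but the weight partly hid it. It had measured about 0.6 mm from the large ring before the weight went on.
- **Redone step:** I first set the large ring down about 1.6 mm off, so I lifted it slightly and set it down again before letting go.
- **Forces:** the highest force I read was about 18 N, while setting the large ring down. The gripper was open and well clear of everything at hand-in.

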